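# Bolt the V-block fixture down on the T-slot plate

### The job

Bolt the V-block fixture down to the slotted plate where it stands: take the T-bolt out of the wooden rack, lower its head lengthwise into the slot that the fixture sits on and slide it home into the fixture's open fork. Turn the bolt a quarter turn clockwise to its stop, so that the head lies square across under the lips of the slot, then tighten its nut to about 0.35 N m, firm but not overtightened, without shifting the fixture or disturbing the other things on the bench.

Things in the scene. Friction and masses are not known exactly. Their poses are not given: they have to be found in the camera images.
- t_bolt: steel T-bolt, 80 mm tall, upright in the rack. Origin: centre of the head's underside; z up the shank; x along the head. Head 30 (x) x 16 (y) x 8 mm; shank diameter 14; the end, z 60 to 80, has two flats 10 mm apart (faces +y and -y), 12 wide, to hold it by. The head's two leading corners are rounded so in the slot it turns only clockwise from above, to a stop 4 to 10 degrees past square.
- nut: dark collar nut on the bolt. Origin: axis, underside of its collar (diameter 33, 4 thick), 37 to 39 mm above the bolt's origin at the start; over it a hexagon 24 across flats, 16 high, flats facing +y, -y and every 60 degrees. Clockwise drives it down, 12 mm a turn; it runs at 0.05 N m and stays put. 0.35 N m clamps with about 50 N, 0.55 N m is too much; once it bites, 0.1 rad adds about 20 N.
- slot_plate: fixed aluminium plate, 280 (x) x 140 (y) x 32 mm. Origin: centre of its underside. Two T-slots run along x through its whole length, at y = +35 and -35 mm: mouth 18 wide in lips 13 thick (z 19 to 32); below them a space 31 wide, z 8 to 19; slot floor at z 8. The fixture sits on the slot at y = +35.
- slot_mouth (a point): point in the middle of the fixture's slot, level with the plate's top, axes as the plate's (x along the slot).
- v_fixture: loose dark iron fixture, 1.6 kg, V-block with a brass bar; x along the slot, keyed into it so it can only slide along it (from about 6 N). Base 12 mm thick, 60 wide, x -23 to 128. An open fork 18 mm wide runs from the end at x -23 to its bottom at x +7; origin: the bolt's axis when home in the fork (shank against the fork's bottom), on the base's underside. V-block: x 66 to 122, 62 mm high.
- fork_home (a point): on the base's top (12 mm over the plate), where the bolt's axis belongs when the shank is home in the fork; axes as the fixture's.
- bolt_rack: fixed wooden block 110 (x) x 56 x 44 mm with two mortises, 34 (x) x 18 x 34 mm deep, at x -25 (the bolt stands in it) and x +25 (empty). Origin: centre of its underside.
- brass_brush: wooden bench brush 180 mm long; leave alone.
- polish_pot: round pot 58 mm across, 50 mm high; leave alone.
- pliers_blue: round nose pliers with blue grips, 196 mm; leave alone.
- masking_tape: roll of masking tape, 98 mm across, 25 mm high; leave alone.
- lacquer_bottle: small bottle, 31 mm across, 79 mm high; leave alone.
- file_flat: flat file with a wooden handle, 240 mm; leave alone.

How it is judged:
By the outcome, as a careful person would: the job done as asked, in the order asked, and still so for the second after the job is handed in, with the robot touching nothing.
It also fails if it takes over 72 s, if anything falls off the work surface, if the arm or the gripper's body presses on something with over 40 N, if the wrist force passes 120 N, or if a joint passes its speed limit or range.

### The arm

A 6-joint arm with a two-finger parallel gripper is mounted at the origin on a cart in front of the work surface, level with it; the furniture and walls round the work are solid. World frame = base frame: x ahead of the robot, y to its left, z up, the work surface at z = 0. Lengths are in mm, angles in rad, forces in N, time in s.
With the tool pointing down it reaches from about 350 to 975 mm from the base axis. Payload 7.1 kg.
Tool frame: the origin (TCP) lies at the very end of the fingers, on their centre line; the grasp point (between the pads) lies 19 mm behind it (ctrl.grip_depth is the distance from the TCP to the grasp point, in mm); x points along the fingers, z is the direction in which the jaws open and shut, and the axes are right-handed (so a half turn about x gives the same grasp; the last joint's range is limited). The gripper opens to 88 mm and grips with 3 to 60 N. Pads are 20 mm wide; open, the fingers measure 115 mm over their backs; the gripper's body (75 mm by 178 mm) begins 61 mm behind the grasp point.
Start: joints at [-1.134, 0.423, 1.63, -0, 1.089, -0.019], TCP at [275.127, -561.168, 222.675] pointing down, gripper open.
Joint ranges: [-3, 3], [-0.9, 2.11], [0.09, 2.58], [-1.31, 4.45], [0.11, 2.69], [-2.54, 2.54]. Speed limits (rad/s): [2.39, 2.39, 3.01, 3.14, 3.14, 3.14].

### API

Orientations are given as a rotation vector (axis times angle).
In Python, from workcell import ctrl gives the robot as it stands. The module is installed in compiled form; this text tells all that it offers.
- The arm moves only by the tool send_rows, never from a script. Its argument "rows" is a list of rows, each a list of 4 numbers: the shift along the tool's x, y, z in mm, then the turn about the tool's x in rad. In form: [[x, y, z, turn], ...]. A call has 1 to 10 rows; each row shifts and turns the pose as measured when the row begins, along the tool's axes as they then stand; what a row does not reach is not made up. A row lasts 1/12 s, in which the tool goes at most 41.7 mm and 7.16 degrees, less where a joint would pass 70% of its speed; a pose out of reach is approached as far as the arm can. A call with a gripper value outside its range is refused whole. "fingers" is the opening, from 0 (shut) to 1 (fully open), set as the call begins (left out, the last holds). The fingers move at their own pace and stop on an object; the grip force is fixed at half the most. Time passes only in rows, so rows that do not move let the fingers close. It gives the time, the measured TCP pose, the force and the opening at its end, in the units of the state.
- ctrl.get_obs(): the state, without advancing time (a new reading comes with each control period).
- ctrl.get_image(name): name is "scene" or "side" or "wrist"; returns a dict with "img" (420x560x3 uint8, red, green, blue), "depth" (420x560 float32, mm along the optical axis (not along the pixel's ray), 0 where there is no reading), "mtx" (3x3 intrinsics, pixels), "world_from_camera" (4x4, takes a point from camera to world coordinates). Camera axes: x right, y down, z forward; pixel columns grow to the right and rows downward; lengths in mm; the calibration is good to about 2 mm. A picture is of the moment at which its call begins.
- ctrl.close_job(): hands the job in, once; it reports no verdict.
The state is a dict: "t": time; "qpos": joint angles; "qvel": joint speeds; "joint_torque": joint torques, N m; "ee_pos": TCP position; "orientation": TCP orientation; "ft_force": force on the tool from outside, world axes, zero at the start; "moment": the same for the moment, N m; "width": finger opening in mm.
Only numpy, scipy, OpenCV 4.12 (cv2) and the standard library are available. Lean on these libraries where they do the work, as an engineer would, in place of code of your own. Each camera call takes 0.05 s, during which the arm holds its last target.

## Working session

There is one attempt and no reset: what is moved stays moved. The work goes in short steps, Python scripts to look and compute and a tool call to move; the robot and the scene stay as the last step left them, time stands still between calls to the robot, and variables do not carry over. Pictures are saved under pics/ and viewed, and the job is handed in when it is done.

Besides the shell and the picture viewer there is one more tool, called after "Call:" as a command line: name --pt "numbers of a row" for each row, then --argument value for the rest. send_rows: Moves the arm, as the interface text tells. Its arguments: {"type":"object","properties":{"rows":{"type":"array"},"fingers":{"type":"number"}},"required":["rows"]}

```bash
mkdir -p pics
cat > h.py <<'E'
import numpy as np, cv2
from scipy.spatial.transform import Rotation as R
from workcell import ctrl
def snap(name,fn):
    d=ctrl.get_image(name); cv2.imwrite('pics/'+fn+'.png',d['img'][:,:,::-1]); np.savez('pics/'+fn+'.npz',**d); return d
def ld(fn): return dict(np.load('pics/'+fn+'.npz'))
def ray(d,u,v,z):
    K=d['mtx'];T=d['world_from_camera']; r=T[:3,:3]@np.linalg.solve(K,np.array([u,v,1.])); o=T[:3,3]
    return o+r*(z-o[2])/r[2]
def pt(d,u,v):
    K=d['mtx'];T=d['world_from_camera'];z=d['depth'][int(v),int(u)]
    return T[:3,:3]@(np.linalg.solve(K,np.array([u,v,1.]))*z)+T[:3,3]
def proj(d,p):
    T=d['world_from_camera'];c=T[:3,:3].T@(np.asarray(p,float)-T[:3,3]);q=d['mtx']@c;return q[:2]/q[2]
def st():
    o=ctrl.get_obs()
    for k in o: print(k,np.round(o[k],3))
    print(np.round(R.from_rotvec(o['orientation']).as_matrix(),3))
E
python3 - <<'E'
from h import *
for n in ['scene','side','wrist']:
    d=snap(n,n+'0'); print(n,np.round(d['world_from_camera'],3).tolist(),d['mtx'].tolist())
st()
print(ctrl.grip_depth)
E
```

```text
scene [[0.794, -0.255, 0.551, -43.466], [-0.608, -0.316, 0.729, -785.462], [-0.012, -0.914, -0.407, 514.341], [0.0, 0.0, 0.0, 1.0]] [[444.39223833686026, 0.0, 275.84162303383096], [0.0, 444.39223833686026, 197.19093303091623], [0.0, 0.0, 1.0]]
side [[-0.938, -0.161, 0.307, 116.434], [-0.347, 0.457, -0.819, 1095.939], [-0.008, -0.875, -0.485, 751.581], [0.0, 0.0, 0.0, 1.0]] [[507.55514456411834, 0.0, 285.4327909166613], [0.0, 507.55514456411834, 204.75347356640208], [0.0, 0.0, 1.0]]
wrist [[0.44, -0.859, -0.263, 347.722], [-0.898, -0.421, -0.128, -525.447], [-0.001, 0.292, -0.956, 384.125], [0.0, 0.0, 0.0, 1.0]] [[299.6614325555808, 0.0, 283.1503591269271], [0.0, 299.6614325555808, 212.15004568109637], [0.0, 0.0, 1.0]]
t 0.15
qpos [-1.134  0.424  1.63  -0.     1.089 -0.019]
qvel [ 0.    -0.003 -0.004 -0.001 -0.    -0.   ]
joint_torque [ 0.0000e+00 -5.4498e+01 -2.7392e+01  6.4000e-02  2.0000e-02 -0.0000e+00]
ee_pos [ 274.943 -560.794  222.074]
orientation [ 0.868  1.392 -0.867]
ft_force [-0.122 -0.204 -1.142]
moment [-0.01  -0.025  0.025]
width 87.943
[[-0.001  0.898  0.44 ]
 [ 0.001  0.44  -0.898]
 [-1.     0.    -0.001]]
18.700000000000003
```

View pics/scene0.png

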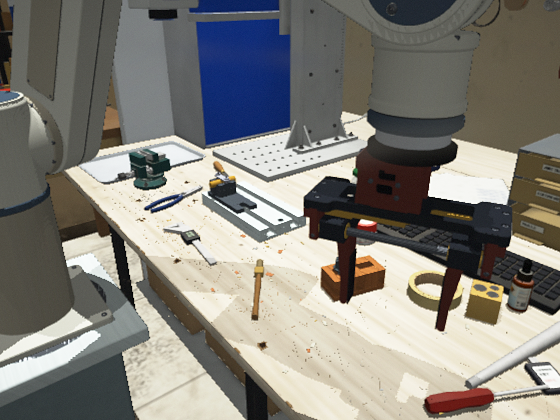

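View pics/side0.png

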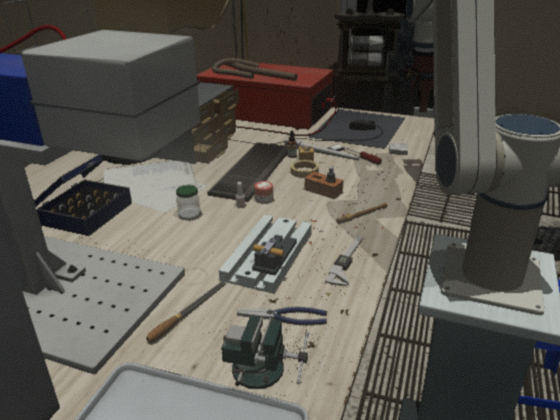

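View pics/wrist0.png

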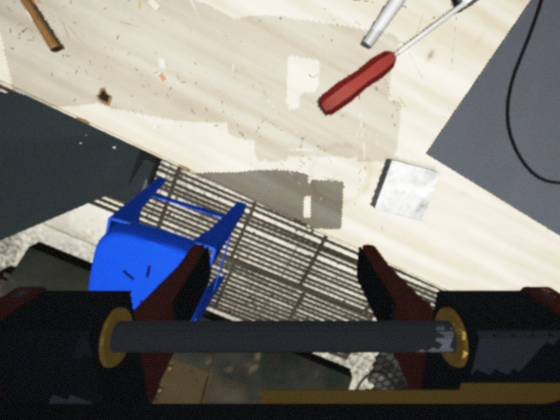

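Run:
```python
from h import *
s=ld('scene0');d=ld('side0')
a=cv2.resize(s['img'][150:330,180:400],None,fx=3.4,fy=3.2,interpolation=cv2.INTER_CUBIC)
cv2.imwrite('pics/s_crop.png',a[:,:,::-1])
a=cv2.resize(d['img'][150:300,210:360],None,fx=4,fy=4,interpolation=cv2.INTER_CUBIC)
cv2.imwrite('pics/d_crop.png',a[:,:,::-1])
for u,v in [(352,275),(338,288),(384,272),(255,207)]: print('s',u,v,pt(s,u,v).round())
for u,v in [(324,188),(331,172),(270,250),(250,280),(302,228)]: print('d',u,v,pt(d,u,v).round())
```

```text
s 352 275 [ 254. -522.  251.]
s 338 288 [ 457. -311.   26.]
s 384 272 [ 551. -338.   37.]
s 255 207 [530.  61.  34.]
d 324 188 [ 499. -268.   28.]
d 331 172 [ 483. -285.   78.]
d 270 250 [499. 181.  82.]
d 250 280 [529. 237.  27.]
d 302 228 [485. -12.  33.]
```

View pics/s_crop.png

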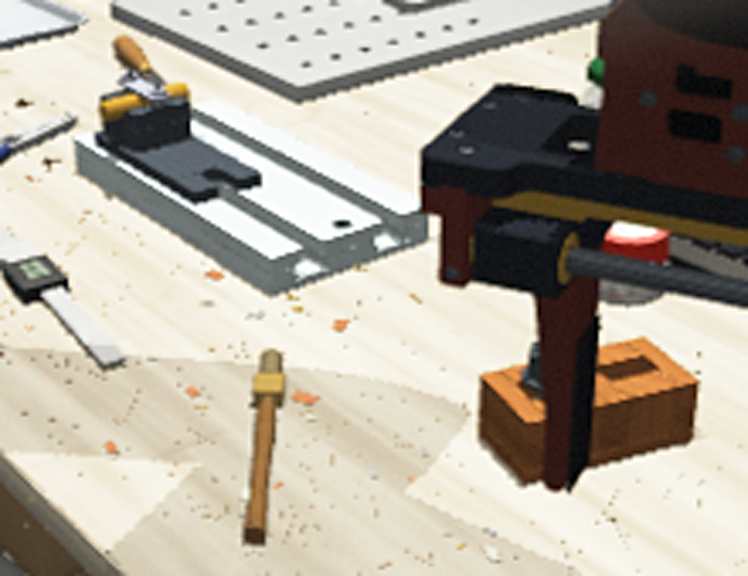

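View pics/d_crop.png

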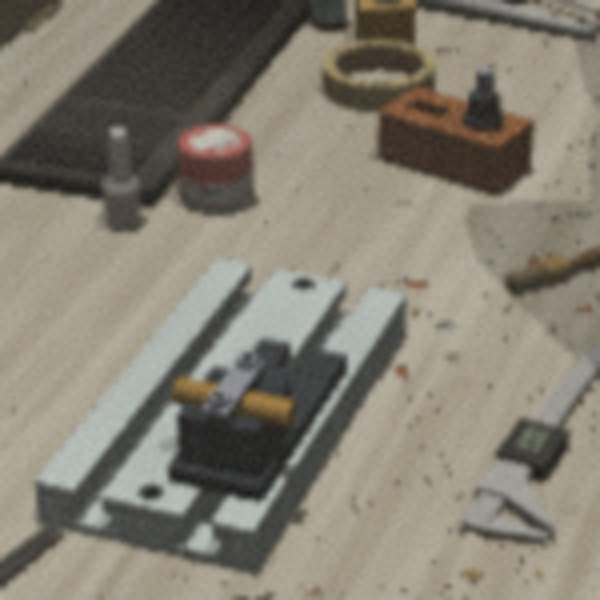

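Call:
send_rows --pt "0 31 -17.5 0" --pt "0 31 -17.5 0" --pt "0 31 -17.5 0" --pt "0 31 -17.5 0" --pt "0 31 -17.5 0" --pt "0 31 -17.5 0" --pt "0 31 -17.5 0" --pt "0 31 -17.5 0" --pt "0 31 -17.5 0" --pt "0 0 0 0"

```text
t: 0.98
ee_pos: [461.2, -287.1, 219.5]
orientation: [0.874, 1.392, -0.873]
ft_force: [0.0, -0.5, 0.1]
width: 87.6
```

Run:
```python
from h import *
for n in ['wrist','scene']:
    d=snap(n,n+'1')
st()
```

```text
t 1.083
qpos [-5.850e-01  3.090e-01  1.812e+00 -1.000e-03  1.023e+00  5.390e-01]
qvel [-0.047  0.003 -0.003 -0.008  0.002 -0.012]
joint_torque [ 1.7210e+00 -4.6157e+01 -2.5944e+01  2.1000e-01 -1.0000e-02  1.6800e-01]
ee_pos [ 459.26  -290.263  219.409]
orientation [ 0.873  1.391 -0.875]
ft_force [-0.728 -0.765  0.1  ]
moment [-0.008  0.027  0.005]
width 88.186
[[-0.003  0.902  0.432]
 [ 0.001  0.432 -0.902]
 [-1.    -0.002 -0.002]]
```

View pics/wrist1.png

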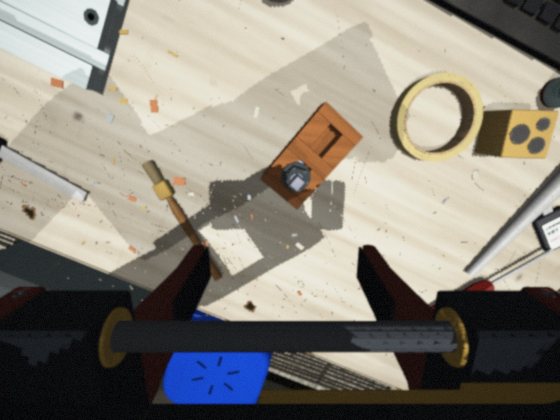

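View pics/scene1.png

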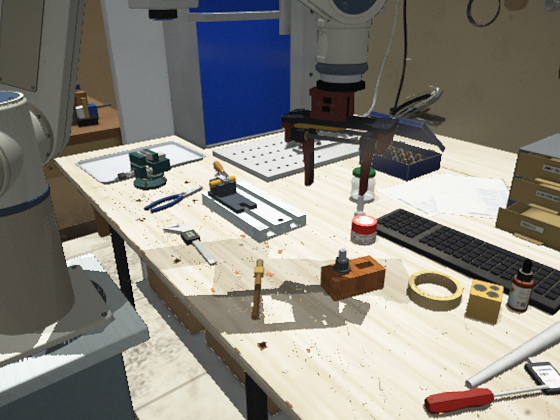

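```bash
cat >> h.py <<'E'
def cloud(d):
    K=d['mtx'];T=d['world_from_camera'];h,w=d['depth'].shape
    v,u=np.mgrid[:h,:w];z=d['depth']
    c=np.stack([(u-K[0,2])/K[0,0]*z,(v-K[1,2])/K[1,1]*z,z],-1)
    P=c@T[:3,:3].T+T[:3,3]; P[z<=0]=np.nan; return P
E
python3 - <<'E'
from h import *
d=ld('wrist1');P=cloud(d)
hsv=cv2.cvtColor(d['img'],cv2.COLOR_RGB2HSV)
sub=np.zeros(P.shape[:2],bool);sub[95:215,250:370]=1
top=sub&(np.abs(P[...,2]-44)<5)
print('rack z',np.median(P[top][:,2]),top.sum())
r=cv2.minAreaRect(P[top][:,:2].astype(np.float32));print('rack rect',r,cv2.boxPoints(r))
for lo,hi in [(84,96),(62,72),(50,57)]:
    m=sub&(P[...,2]>lo)&(P[...,2]<hi)
    v,u=np.where(m)
    if len(u):
        r=cv2.minAreaRect(P[m][:,:2].astype(np.float32));print(lo,hi,len(u),P[m].mean(0),r,u.mean(),v.mean())
a=cv2.resize(d['img'][95:215,250:370],None,fx=5,fy=5,interpolation=cv2.INTER_CUBIC)
cv2.imwrite('pics/w1c.png',a[:,:,::-1])
E
```

```text
rack z 44.209605143871386 3799
rack rect ((510.530029296875, -296.8973693847656), (56.34832000732422, 110.3702392578125), 75.05342864990234) [[ 449.94537 -309.88507]
 [ 556.5815  -338.35156]
 [ 571.1147  -283.90967]
 [ 464.47858 -255.44318]]
84 96 132 [ 486.70053642 -289.85194394   89.61639971] ((486.2713623046875, -290.2048645019531), (10.083969116210938, 12.082343101501465), 75.96359252929688) 297.06060606060606 182.87878787878788
62 72 300 [ 488.08802094 -288.86480744   69.25967269] ((486.1754150390625, -290.26043701171875), (26.973962783813477, 23.83262825012207), 38.0142936706543) 296.00333333333333 177.41
50 57 195 [ 491.19411811 -286.81667014   52.92978515] ((486.76446533203125, -290.1971740722656), (31.350696563720703, 31.1625919342041), 26.893571853637695) 295.0358974358974 171.37435897435898
```

View pics/w1c.png

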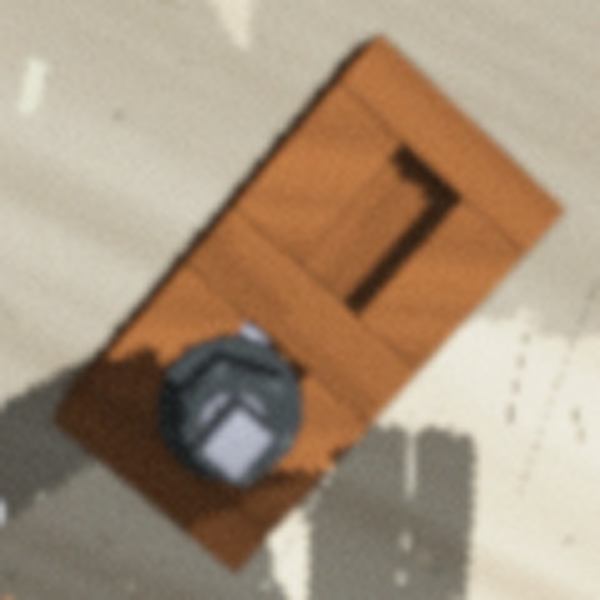

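Call:
send_rows --pt "0 24.5 11.7 0" --pt "0 0 0 0.118" --pt "10 0 0 0.118" --pt "10 0 0 0.118" --pt "20 0 0 0.118" --pt "20 0 0 0.118" --pt "15 0 0 0.118" --pt "0 0 0 0" --pt "0 0 0 0"

```text
t: 1.83
ee_pos: [481.1, -302.5, 141.8]
orientation: [1.423, 1.052, -1.431]
ft_force: [-0.5, -0.1, 0.4]
width: 87.8
```

```bash
cat >> h.py <<'E'
def go(target,yaw):
    o=ctrl.get_obs();M=R.from_rotvec(o['orientation']).as_matrix();d=np.asarray(target,float)-o['ee_pos']
    y=np.degrees(np.arctan2(M[1,2],M[0,2]));dy=(yaw-y+180)%360-180
    print('t',o['t'],'pos',o['ee_pos'].round(2) if hasattr(o['ee_pos'],'round') else o['ee_pos'],'yaw',y.round(2),'shift',(M.T@d).round(2),'turn',(-np.radians(dy)).round(4),'tilt',(M[:,0]).round(4),'F',np.round(o['ft_force'],1),'M',np.round(o['moment'],3),'w',o['width'],'q6',np.round(o['qpos'][5],3))
E
python3 -c "
from h import *
go([486.3,-290.2,71],-105)"
```

```text
t 1.8333 pos [ 481.13 -302.46  141.85] yaw -107.23 shift [ 70.8    1.5  -13.48] turn -0.039 tilt [-0.0037 -0.0024 -1.    ] F [-0.5 -0.1  0.4] M [ 0.076  0.023 -0.019] w 87.84346234536395 q6 1.295
```

Call:
send_rows --pt "0 1.5 -13.5 -0.039" --pt "0 0 0 0" --pt "0 0 0 0"

```text
t: 2.08
ee_pos: [486.6, -291.3, 143.5]
orientation: [1.389, 1.078, -1.396]
ft_force: [0.5, -0.2, 0.1]
width: 87.5
```

```bash
python3 -c "
from h import *
go([486.3,-290.2,71],-105)
d=snap('wrist','w2')"
```

```text
t 2.0833 pos [ 486.64 -291.3   143.55] yaw -104.48 shift [72.54 -0.5  -1.27] turn 0.009 tilt [-0.0024 -0.0035 -1.    ] F [ 0.5 -0.2  0.1] M [0.015 0.06  0.021] w 87.4947846135589 q6 1.269
```

View pics/w2.png

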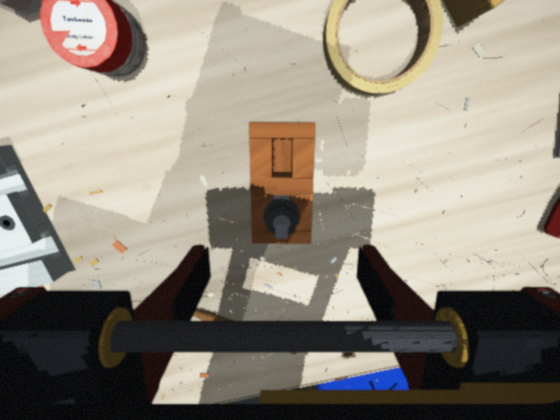

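Call:
send_rows --pt "30 -0.5 -1.2 0.009" --pt "30 0 0 0" --pt "12 0 0 0" --pt "0 0 0 0"

```text
t: 2.47
ee_pos: [490.9, -292.0, 74.8]
orientation: [1.393, 1.064, -1.393]
ft_force: [-0.0, -0.0, 0.3]
width: 87.9
```

```bash
python3 -c "
from h import *
go([486.3,-290.2,71],-105)"
```

```text
t 2.4667 pos [ 490.91 -292.     74.84] yaw -104.72 shift [ 3.79 -4.96 -0.6 ] turn 0.0048 tilt [ 0.0076 -0.0096 -0.9999] F [-0.  -0.   0.3] M [ 0.011  0.025 -0.015] w 87.92507959402293 q6 1.277
```

Call:
send_rows --pt "3.5 -4.5 -0.5 0" --pt "0 0 0 0"

```text
t: 2.63
ee_pos: [486.8, -290.4, 72.0]
orientation: [1.392, 1.064, -1.392]
ft_force: [-0.1, 0.7, -0.6]
width: 87.8
```

```bash
python3 -c "
from h import *
go([486.3,-290.2,71],-105)"
```

```text
t 2.6333 pos [ 486.84 -290.36   72.01] yaw -104.65 shift [ 1.01 -0.58 -0.03] turn 0.0061 tilt [ 0.0075 -0.0096 -0.9999] F [-0.1  0.7 -0.6] M [ 0.077  0.016 -0.013] w 87.82441380903668 q6 1.275
```

Call:
send_rows --pt "0.5 -0.6 0 0.006" --pt "0 0 0 0" --pt "0 0 0 0" --pt "0 0 0 0" --pt "0 0 0 0" --pt "0 0 0 0" --fingers 0

```text
t: 3.13
ee_pos: [488.5, -291.8, 76.2]
orientation: [1.398, 1.054, -1.393]
ft_force: [-0.1, 0.1, 0.5]
width: 51.5
```

```bash
python3 -c "
from h import *
go([486.3,-290.2,71],-105)"
```

```text
t 3.1333 pos [ 488.54 -291.79   76.23] yaw -105.02 shift [ 5.18 -2.66 -1.01] turn -0.0003 tilt [ 0.0137 -0.0135 -0.9998] F [-0.1  0.1  0.5] M [ 0.027  0.052 -0.021] w 51.49120643786324 q6 1.281
```

```bash
python3 -c "
from h import *
for i in range(4):
    go([486.3,-290.2,71],-105); print(np.round(ctrl.get_obs()['qpos'],4),np.round(ctrl.get_obs()['qvel'],4))
    ctrl.get_image('wrist')
go([486.3,-290.2,71],-105)
"
```

```text
t 3.1333 pos [ 488.54 -291.79   76.23] yaw -105.02 shift [ 5.18 -2.66 -1.01] turn -0.0003 tilt [ 0.0137 -0.0135 -0.9998] F [-0.1  0.1  0.5] M [ 0.027  0.052 -0.021] w 51.49120643786324 q6 1.281
[-0.557   0.5429  1.8526 -0.0063  0.7272  1.2805] [-0.0006 -0.007  -0.003   0.0006  0.0013 -0.0006]
t 3.1833 pos [ 488.56 -291.78   76.22] yaw -105.02 shift [ 5.17 -2.68 -1.  ] turn -0.0003 tilt [ 0.0138 -0.0135 -0.9998] F [ 0.5 -0.1 -1.1] M [ 0.079  0.029 -0.017] w 46.937732051209345 q6 1.28
[-0.557   0.5429  1.8526 -0.0063  0.7272  1.2805] [ 0.0012  0.0019  0.0021  0.0001 -0.0016 -0.0005]
t 3.2333 pos [ 488.45 -291.74   76.07] yaw -105.02 shift [ 5.02 -2.56 -0.98] turn -0.0003 tilt [ 0.0135 -0.0134 -0.9998] F [0.6 0.  0.2] M [0.065 0.026 0.013] w 43.00248901473255 q6 1.28
[-0.557   0.5432  1.8527 -0.0064  0.7271  1.2805] [-0.0002  0.0036  0.0045 -0.0003  0.0006 -0.0019]
t 3.2833 pos [ 488.39 -291.66   75.95] yaw -105.01 shift [ 4.9  -2.47 -0.92] turn -0.0002 tilt [ 0.0133 -0.0133 -0.9998] F [ 0.4 -0.6 -1.3] M [ 0.085  0.041 -0.002] w 39.24864322000813 q6 1.28
[-0.557   0.5433  1.8528 -0.0063  0.7272  1.2805] [-0.0006  0.0047  0.0014 -0.0003 -0.0006 -0.0017]
t 3.3333 pos [ 488.27 -291.59   75.83] yaw -105.02 shift [ 4.78 -2.34 -0.88] turn -0.0003 tilt [ 0.0131 -0.0131 -0.9998] F [-0.5  0.9  0.7] M [ 0.039  0.027 -0.035] w 35.18645523483476 q6 1.281
```

Call:
send_rows --pt "-30 0 0 0" --fingers 0.5

```text
t: 3.42
ee_pos: [484.8, -289.3, 101.6]
orientation: [1.397, 1.063, -1.398]
ft_force: [-0.0, 0.8, 0.3]
width: 38.8
```

```bash
cat >> h.py <<'E'
def pitch():
    o=ctrl.get_obs();q=o['qpos'];return np.round([q[1]+q[2]+q[4]-np.pi,q[3]],4)
def hold(n,name='wrist'):
    for i in range(n): ctrl.get_image(name)
E
python3 -c "
from h import *
for i in range(4):
    go([486.3,-290.2,71],-105); print(pitch(),np.round(ctrl.get_obs()['qpos'],4))
    hold(1)
go([486.3,-290.2,71],-105);print(pitch())
"
```

```text
t 3.4167 pos [ 484.81 -289.34  101.55] yaw -105.01 shift [30.57  1.44  0.24] turn -0.0002 tilt [ 0.0053 -0.0083 -1.    ] F [-0.   0.8  0.3] M [0.073 0.034 0.029] w 38.76100005790596 q6 1.28
[-0.0089 -0.006 ] [-0.5568  0.5006  1.8471 -0.006   0.785   1.2802]
t 3.4667 pos [ 488.63 -291.64  109.11] yaw -105.01 shift [38.05 -3.29 -1.16] turn -0.0002 tilt [ 0.0142 -0.0138 -0.9998] F [1.5 0.4 3.4] M [ 0.012 -0.077 -0.012] w 42.13235083900067 q6 1.28
[-0.0193 -0.0059] [-0.5567  0.4904  1.8412 -0.0059  0.7908  1.2801]
t 3.5167 pos [ 489.65 -292.32  108.52] yaw -105.02 shift [37.42 -4.55 -1.58] turn -0.0003 tilt [ 0.0171 -0.0156 -0.9997] F [0.6 0.8 0.5] M [ 0.004  0.029 -0.012] w 43.3150477448224 q6 1.28
[-0.0227 -0.006 ] [-0.5568  0.4915  1.8411 -0.006   0.7863  1.2802]
t 3.5667 pos [ 489.06 -291.92  107.31] yaw -105.02 shift [36.24 -3.81 -1.32] turn -0.0003 tilt [ 0.016  -0.0149 -0.9998] F [ 0.8 -0.4  0. ] M [ 0.066  0.053 -0.001] w 43.929251603260575 q6 1.28
[-0.0215 -0.006 ] [-0.5567  0.493   1.8423 -0.006   0.7848  1.2802]
t 3.6167 pos [ 488.32 -291.48  106.34] yaw -105.02 shift [35.29 -2.9  -1.06] turn -0.0003 tilt [ 0.0145 -0.014  -0.9998] F [ 0.   0.1 -0.5] M [ 0.092 -0.022 -0.005] w 43.64966468107542 q6 1.28
[-0.0196 -0.006 ]
```

Call:
send_rows --pt "-30 0 0 0" --pt "0 0 0 0"

```text
t: 3.78
ee_pos: [486.6, -290.3, 134.7]
orientation: [1.397, 1.057, -1.395]
ft_force: [1.0, -1.8, -0.1]
width: 43.6
```

```bash
python3 -c "
from h import *
for i in range(5):
    print(pitch());hold(1)
go([486.3,-290.2,71],-105);print(pitch())
"
```

```text
[-0.0153 -0.0056]
[-0.0112 -0.0057]
[-0.0092 -0.0057]
[-0.0084 -0.0057]
[-0.008  -0.0057]
t 4.0333 pos [ 483.83 -288.58  130.32] yaw -105.01 shift [59.34  2.43  0.55] turn -0.0002 tilt [ 0.0044 -0.0078 -1.    ] F [ 0.2  0.3 -0.3] M [ 0.05   0.016 -0.01 ] w 43.5387214312471 q6 1.28
[-0.0079 -0.0057]
```

Call:
send_rows --pt "-22 0 0 0" --pt "0 0 0 0"

```text
t: 4.2
ee_pos: [482.6, -287.7, 150.2]
orientation: [1.396, 1.069, -1.401]
ft_force: [1.3, -0.9, 0.2]
width: 43.6
```

```bash
python3 -c "
from h import *
hold(5)
go([486.3,-290.2,71],-105);print(pitch())
"
```

```text
t 4.45 pos [ 480.61 -286.53  147.27] yaw -105.01 shift [76.26  6.67  1.8 ] turn -0.0002 tilt [-0.0037 -0.0027 -1.    ] F [-0.3 -0.6 -0.4] M [ 0.061 -0.015 -0.034] w 43.85432730706092 q6 1.28
[ 0.0017 -0.0055]
```

Call:
send_rows --pt "38 6.7 1.8 0"

```text
t: 4.53
ee_pos: [489.8, -292.2, 113.9]
orientation: [1.397, 1.064, -1.398]
ft_force: [2.2, -2.1, 0.6]
width: 43.7
```

```bash
python3 -c "
from h import *
hold(5)
go([486.3,-290.2,71],-105);print(pitch())
"
```

```text
t 4.7833 pos [ 486.2  -289.92  109.4 ] yaw -105.01 shift [38.4   0.31  0.12] turn -0.0002 tilt [-0.0046 -0.0022 -1.    ] F [ 0.  -0.8 -1. ] M [ 0.098 -0.008  0.074] w 44.19408189633139 q6 1.28
[ 0.0027 -0.0058]
```

Now the last descent, fingers half open around the flats.

Call:
send_rows --pt "38 0.3 0.1 0"

```text
t: 4.87
ee_pos: [491.3, -293.2, 77.9]
orientation: [1.397, 1.062, -1.397]
ft_force: [1.8, -1.8, 0.2]
width: 44.0
```

```bash
python3 -c "
from h import *
hold(6)
go([486.3,-290.2,71],-105);print(pitch())
"
```

```text
t 5.1667 pos [ 487.21 -290.73   73.46] yaw -105.01 shift [ 2.46 -1.01 -0.28] turn -0.0002 tilt [-0.0024 -0.0035 -1.    ] F [-0.5  0.9 -0. ] M [ 0.042 -0.013 -0.05 ] w 43.945115231432744 q6 1.281
[ 0.0002 -0.0062]
```

Call:
send_rows --pt "1.7 -1 -0.3 0" --fingers 0

```text
t: 5.25
ee_pos: [487.3, -290.8, 73.7]
orientation: [1.396, 1.069, -1.401]
ft_force: [1.2, -0.9, 0.4]
width: 40.2
```

```bash
python3 -c "
from h import *
for i in range(7):
    hold(2); go([486.3,-290.2,71],-105)
print(pitch())
"
```

```text
t 5.35 pos [ 486.94 -290.58   73.26] yaw -105.01 shift [ 2.26 -0.72 -0.21] turn -0.0003 tilt [-4.0e-04 -4.8e-03 -1.0e+00] F [-0.2 -0.4 -0.2] M [ 0.039 -0.011  0.025] w 32.47058244977772 q6 1.281
t 5.45 pos [ 486.69 -290.42   72.71] yaw -105.01 shift [ 1.71 -0.43 -0.12] turn -0.0001 tilt [-0.0011 -0.0043 -1.    ] F [-0.8  0.2 -0.8] M [ 0.024 -0.013  0.016] w 24.67254881168804 q6 1.281
t 5.55 pos [ 486.45 -290.25   72.21] yaw -105.01 shift [ 1.21 -0.16 -0.01] turn -0.0002 tilt [-0.0019 -0.0038 -1.    ] F [-0.4  0.2  0.2] M [0.103 0.023 0.016] w 16.95829220644989 q6 1.281
t 5.65 pos [ 486.36 -290.21   71.93] yaw -105.01 shift [ 0.93 -0.06  0.01] turn -0.0003 tilt [-0.0022 -0.0036 -1.    ] F [0.3 0.7 3.8] M [ 0.207 -0.056  0.003] w 9.627879694045564 q6 1.281
t 5.75 pos [ 486.39 -290.2    71.92] yaw -105.01 shift [ 0.92 -0.08  0.02] turn -0.0002 tilt [-0.0023 -0.0035 -1.    ] F [-0.7 -0.   2.9] M [0.211 0.096 0.018] w 9.787521433012396 q6 1.281
t 5.85 pos [ 486.42 -290.2    71.94] yaw -105.01 shift [ 0.94 -0.11  0.03] turn -0.0002 tilt [-0.0022 -0.0036 -1.    ] F [-0.6  0.8  2.9] M [ 0.181  0.112 -0.013] w 9.81937356910496 q6 1.281
t 5.95 pos [ 486.41 -290.2    71.94] yaw -105.01 shift [ 0.94 -0.11  0.03] turn -0.0001 tilt [-0.0022 -0.0036 -1.    ] F [-0.   0.5  3.3] M [ 0.204  0.112 -0.068] w 9.535792768369383 q6 1.281
[ 0.     -0.0063]
```

Call:
send_rows --pt "-30 0 0 0"

```text
t: 6.03
ee_pos: [483.9, -288.4, 97.6]
orientation: [1.395, 1.08, -1.407]
ft_force: [1.6, -0.3, -3.9]
width: 9.5
```

```bash
python3 -c "
from h import *
hold(4)
go([486.3,-290.2,162],-105);print(pitch())
"
```

```text
t 6.2333 pos [ 486.49 -290.15  101.86] yaw -105.01 shift [-60.14  -0.2    0.35] turn -0.0002 tilt [-0.0017 -0.004  -1.    ] F [-0.1 -0.3 -1.8] M [0.005 0.05  0.021] w 9.698991571147797 q6 1.28
[-0.0007 -0.006 ]
```

Call:
send_rows --pt "-40 0 0 0"

```text
t: 6.32
ee_pos: [481.8, -287.1, 134.6]
orientation: [1.394, 1.085, -1.41]
ft_force: [-0.6, 0.2, -2.5]
width: 9.9
```

```bash
python3 -c "
from h import *
hold(4)
go([486.3,-290.2,162],-105);print(pitch())
"
```

```text
t 6.5167 pos [ 486.56 -290.05  141.51] yaw -105.01 shift [-20.49  -0.21   0.3 ] turn -0.0002 tilt [-0.0012 -0.0044 -1.    ] F [-0.   0.6 -2.5] M [ 0.08  -0.013 -0.02 ] w 9.690462978520651 q6 1.28
[-0.0013 -0.0057]
```

Call:
send_rows --pt "-40 0 0 0"

```text
t: 6.6
ee_pos: [481.7, -286.9, 173.8]
orientation: [1.394, 1.086, -1.41]
ft_force: [-0.4, 0.0, -1.6]
width: 9.7
```

```bash
python3 -c "
from h import *
hold(4)
go([486.3,-290.2,162],-105);print(pitch())
s=snap('scene','s3'); w=snap('wrist','w3')
"
```

```text
t 6.8 pos [ 486.39 -289.74  180.73] yaw -105.01 shift [18.73  0.04  0.39] turn -0.0002 tilt [-0.0014 -0.0042 -1.    ] F [-0.3 -0.3 -1.7] M [ 0.074  0.006 -0.04 ] w 9.696216106573367 q6 1.28
[-0.0011 -0.0053]
```

View pics/w3.png

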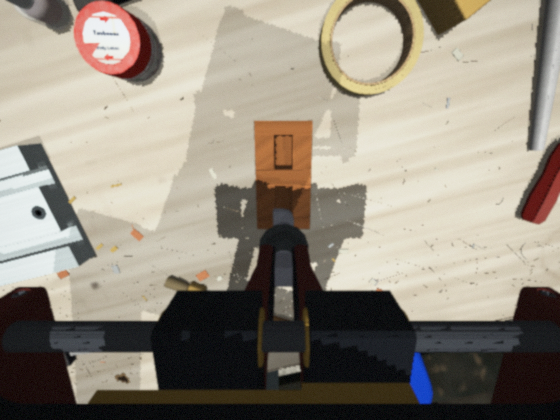

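View pics/s3.png

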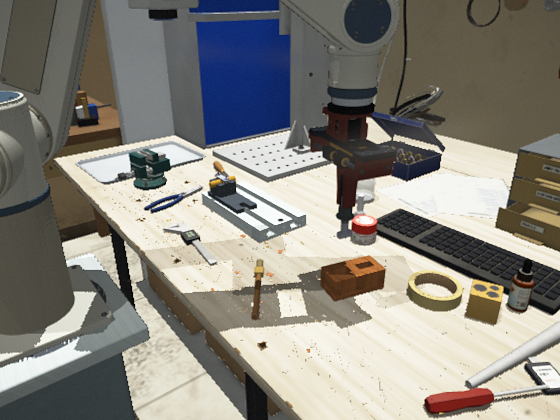

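Run:
```python
from h import *
for fn,reg in [('s3',(150,240,195,315)),('side0',(210,290,215,315))]:
    d=ld(fn);P=cloud(d);sub=np.zeros(P.shape[:2],bool);sub[reg[0]:reg[1],reg[2]:reg[3]]=1
    m=sub&(P[...,2]>27)&(P[...,2]<37)
    print(fn,m.sum(),np.median(P[m][:,2]));r=cv2.minAreaRect(P[m][:,:2].astype(np.float32));print(r,cv2.boxPoints(r).round().tolist())
    m=sub&(P[...,2]>39.5)&(P[...,2]<50)
    r=cv2.minAreaRect(P[m][:,:2].astype(np.float32));print('base',m.sum(),r,cv2.boxPoints(r).round().tolist())
    m=sub&(P[...,2]>70)
    print('vb',P[m][:,:2].mean(0),P[m].max(0))
```

```text
s3 1613 30.800292361768584
((640.6969604492188, 208.46078491210938), (607.816162109375, 288.1070251464844), 47.976993560791016) [[330.0, 79.0], [544.0, -114.0], [951.0, 338.0], [737.0, 531.0]]
base 443 ((503.3577880859375, 133.71810913085938), (152.7189483642578, 63.153968811035156), 89.89647674560547) [[472.0, 57.0], [535.0, 57.0], [535.0, 210.0], [472.0, 210.0]]
vb [498.28452107 148.27210672] [541.42576753 204.07617132 264.48532608]
side0 1896 34.346828085811865
((540.9549560546875, 96.00273132324219), (286.9752502441406, 143.41493225097656), 89.34174346923828) [[468.0, -47.0], [611.0, -48.0], [614.0, 239.0], [471.0, 240.0]]
base 421 ((505.32073974609375, 93.04267883300781), (240.840087890625, 61.54521560668945), 89.80794525146484) [[474.0, -27.0], [536.0, -27.0], [536.0, 213.0], [475.0, 214.0]]
vb [503.21990706 183.29010943] [543.4960978  208.26800697  97.05958523]
```

Call:
send_rows --pt "0 -7 -35 0" --pt "0 -7 -35 0" --pt "0 -7 -35 0" --pt "0 -7 -35 0" --pt "0 -7 -35 0" --pt "0 -7 -35 0" --pt "0 -7 -35 0" --pt "0 0 0 -0.1"

```text
t: 7.57
ee_pos: [494.7, -30.9, 165.9]
orientation: [1.324, 1.139, -1.352]
ft_force: [-0.3, -0.1, -1.7]
width: 9.6
```

Call:
send_rows --pt "0 0 0 -0.12" --pt "0 0 0 -0.12" --pt "0 0 0 -0.12" --pt "0 0 0 -0.12" --pt "0 0 0 -0.12" --pt "0 0 0 -0.12" --pt "0 0 0 -0.12" --pt "0 0 0 -0.12" --pt "0 0 0 -0.12" --pt "0 0 0 -0.12"

```text
t: 8.4
ee_pos: [482.7, -25.2, 149.6]
orientation: [0.381, 1.587, -0.396]
ft_force: [0.4, -0.9, -2.2]
width: 9.6
```

```bash
python3 -c "
from h import *
hold(4)
go([505,0,180],0);print(pitch())
"
```

```text
t 8.6 pos [483.25 -25.23 150.26] yaw -28.82 shift [-30.71  31.94   5.54] turn -0.503 tilt [-0.05    0.0034 -0.9987] F [-0.5 -0.8 -1.8] M [-0.025 -0.15   0.001] w 9.78355202844047 q6 0.426
[ 0.0502 -0.0005]
```

Call:
send_rows --pt "-3 0 0 -0.12" --pt "-2 0 0 -0.12" --pt "-2 0 0 -0.12" --pt "-2 0 0 -0.12"

```text
t: 8.93
ee_pos: [482.5, -25.2, 157.5]
orientation: [0.02, 1.624, -0.015]
ft_force: [0.3, 0.0, -1.4]
width: 9.7
```

```bash
python3 -c "
from h import *
hold(4)
go([505,0,180],0);print(pitch())
"
```

```text
t 9.1333 pos [482.59 -25.22 157.54] yaw -1.69 shift [-23.52  25.92  20.43] turn -0.0295 tilt [-0.053   0.0037 -0.9986] F [ 0.2  0.2 -2.5] M [-0.012 -0.062 -0.03 ] w 9.666234654019062 q6 -0.047
[ 0.0532 -0.0005]
```

Call:
send_rows --pt "-36 0 18 -0.03"

```text
t: 9.22
ee_pos: [495.0, -25.4, 187.1]
orientation: [0.007, 1.639, -0.0]
ft_force: [-0.5, -0.6, -2.7]
width: 9.7
```

```bash
python3 -c "
from h import *
hold(4)
go([505,0,180],0);print(pitch())
"
```

```text
t 9.4167 pos [503.13 -25.93 192.93] yaw -0.17 shift [12.91 25.89  2.45] turn -0.003 tilt [-0.0513  0.0036 -0.9987] F [ 0.2 -0.1 -2.3] M [-0.043 -0.124 -0.019] w 9.945054631707578 q6 -0.072
[ 0.0514 -0.0003]
```

Call:
send_rows --pt "38 0 0 0" --pt "0 0 0 0"

```text
t: 9.58
ee_pos: [500.1, -25.7, 153.6]
orientation: [0.009, 1.622, -0.004]
ft_force: [-2.7, 0.2, -3.4]
width: 10.0
```

```bash
python3 -c "
from h import *
hold(4)
go([505,0,180],0);print(pitch())
"
```

```text
t 9.7833 pos [505.54 -26.13 159.85] yaw -0.37 shift [-20.04  26.18  -1.52] turn -0.0065 tilt [-0.0403  0.0027 -0.9992] F [ 0.6 -0.2 -1.9] M [-0.    -0.131  0.01 ] w 9.702209855597731 q6 -0.068
[ 0.0404 -0.0004]
```

Call:
send_rows --pt "-40 0 0 0"

```text
t: 9.87
ee_pos: [502.8, -25.9, 195.2]
orientation: [0.008, 1.623, -0.003]
ft_force: [0.1, 0.3, -2.2]
width: 9.7
```

```bash
python3 -c "
from h import *
hold(4)
print(pitch(),ctrl.get_obs()['ee_pos'])
"
```

```text
[ 0.0363 -0.0003] [508.28381203 -26.31082712 201.68251544]
```

Call:
send_rows --pt "40 0 0 0" --pt "8 0 0 0" --pt "0 0 0 0" --pt "0 0 0 0" --pt "0 0 0 0" --pt "0 0 0 0"

```text
t: 10.57
ee_pos: [506.1, -26.2, 154.4]
orientation: [0.008, 1.607, -0.004]
ft_force: [-0.9, 0.4, -1.2]
width: 9.6
```

```bash
python3 -c "
from h import *
hold(4)
go([505,0,180],0);print(pitch())
"
```

```text
t 10.7667 pos [506.32 -26.16 154.44] yaw -0.44 shift [-25.43  26.21  -2.42] turn -0.0077 tilt [-0.0352  0.0024 -0.9994] F [ 0.2 -0.2 -0.8] M [-0.013 -0.142 -0.034] w 9.884018766375252 q6 -0.067
[ 0.0353 -0.0004]
```

Call:
send_rows --pt "-40 0 0 0"

```text
t: 10.85
ee_pos: [503.1, -25.9, 189.2]
orientation: [0.009, 1.618, -0.004]
ft_force: [-0.0, -0.5, -2.1]
width: 10.1
```

```bash
python3 -c "
from h import *
hold(4)
print(pitch(),ctrl.get_obs()['ee_pos'])
"
```

```text
[ 0.0323 -0.0003] [508.5932588  -26.32416251 195.52527387]
```

Call:
send_rows --pt "40 0 0 0" --pt "20 0 0 0"

```text
t: 11.22
ee_pos: [509.9, -26.4, 137.7]
orientation: [0.007, 1.593, -0.005]
ft_force: [-1.7, -0.1, -2.1]
width: 9.8
```

```bash
python3 -c "
from h import *
hold(4)
go([505,0,180],0);print(pitch())
"
```

```text
t 11.4167 pos [511.34 -26.52 140.03] yaw -0.44 shift [-39.79  26.52  -7.41] turn -0.0078 tilt [-0.0217  0.0014 -0.9998] F [ 1.1 -0.3 -1.5] M [-0.063 -0.151 -0.04 ] w 9.894916056192795 q6 -0.067
[ 0.0217 -0.0003]
```

Call:
send_rows --pt "-40 0 0 0"

```text
t: 11.5
ee_pos: [507.9, -26.3, 175.1]
orientation: [0.008, 1.605, -0.004]
ft_force: [0.3, -0.2, -1.7]
width: 9.6
```

```bash
python3 -c "
from h import *
hold(4)
print(pitch(),ctrl.get_obs()['ee_pos'])
"
```

```text
[ 0.0177 -0.0003] [513.47747607 -26.67782112 181.85190757]
```

Call:
send_rows --pt "40 0 0 0" --pt "0 0 0 0"

```text
t: 11.87
ee_pos: [513.5, -26.7, 142.1]
orientation: [0.007, 1.585, -0.005]
ft_force: [-2.0, -0.5, -3.0]
width: 9.9
```

```bash
python3 -c "
from h import *
hold(4)
go([505,0,180],0);print(pitch())
"
```

```text
t 12.0667 pos [518.56 -27.03 148.49] yaw -0.44 shift [-31.46  26.92 -13.88] turn -0.0077 tilt [-0.0035  0.     -1.    ] F [ 0.1 -0.4 -1.6] M [-0.024 -0.083  0.007] w 9.674031840723181 q6 -0.067
[ 0.0035 -0.0003]
```

Call:
send_rows --pt "-30 26 -13 0"

```text
t: 12.15
ee_pos: [505.4, -3.4, 175.3]
orientation: [0.008, 1.58, -0.009]
ft_force: [0.2, 0.5, -1.4]
width: 9.7
```

```bash
python3 -c "
from h import *
hold(4)
go([505,0,180],0);print(pitch())
snap('wrist','w4');snap('scene','s4')
"
```

```text
t 12.35 pos [507.05  -1.17 179.8 ] yaw -0.37 shift [-0.2   1.15 -2.05] turn -0.0064 tilt [ 3.e-04 -2.e-04 -1.e+00] F [-0.1  0.2 -2.9] M [-0.01  -0.096 -0.002] w 9.814005278027318 q6 -0.019
[-0.0003 -0.0003]
```

View pics/w4.png

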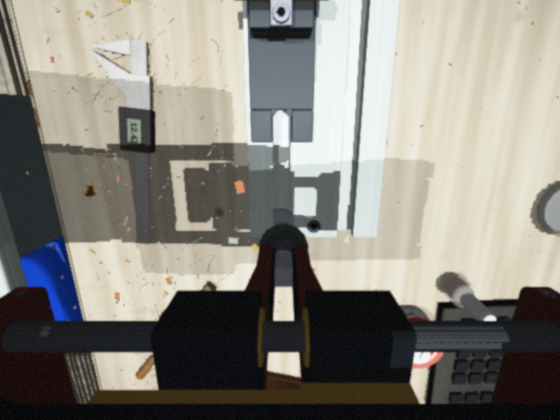

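Run:
```python
from h import *
d=ld('w4');P=cloud(d)
a=cv2.resize(d['img'][60:260,200:400],None,fx=3,fy=3,interpolation=cv2.INTER_CUBIC);cv2.imwrite('pics/w4c.png',a[:,:,::-1])
sub=np.zeros(P.shape[:2],bool);sub[40:238,235:390]=1
z=P[...,2]
top=sub&(np.abs(z-32)<4); base=sub&(np.abs(z-44)<4)
print('z',np.median(z[top]),np.median(z[base]))
# per-row transitions, from depth: base left/right; fork edges
for v in range(60,236,8):
    row=z[v]; 
    seq=[]
    lab=np.where(np.abs(row-44)<5,'B',np.where(np.abs(row-32)<5,'P',np.where(row<27,'.', '#')))
    prev=None
    for u in range(235,385):
        if lab[u]!=prev: seq.append((lab[u],u,round(float(P[v,u,0]),1),round(float(P[v,u,1]),1))); prev=lab[u]
    print(v,seq[:12])
```

```text
z 32.17998431525467 44.13445268390478
60 [(np.str_('.'), 235, 458.8, 139.3), (np.str_('P'), 245, 472.8, 133.7), (np.str_('B'), 249, 477.6, 131.8), (np.str_('P'), 315, 538.3, 133.5), (np.str_('.'), 347, 572.8, 137.3), (np.str_('P'), 365, 586.1, 133.8)]
68 [(np.str_('.'), 235, 458.4, 131.9), (np.str_('P'), 245, 472.2, 127.2), (np.str_('B'), 249, 477.4, 125.2), (np.str_('P'), 315, 538.2, 126.3), (np.str_('.'), 347, 573.3, 130.1), (np.str_('P'), 364, 585.8, 127.0)]
76 [(np.str_('.'), 235, 457.9, 124.3), (np.str_('P'), 245, 472.2, 119.9), (np.str_('B'), 249, 477.0, 118.6), (np.str_('P'), 315, 538.5, 119.5), (np.str_('.'), 346, 572.7, 122.6), (np.str_('P'), 364, 585.7, 119.7)]
84 [(np.str_('.'), 235, 457.4, 116.6), (np.str_('P'), 246, 472.8, 113.0), (np.str_('B'), 250, 477.8, 111.7), (np.str_('P'), 315, 538.7, 112.6), (np.str_('.'), 346, 573.1, 115.0), (np.str_('P'), 363, 585.8, 112.8)]
92 [(np.str_('.'), 235, 457.0, 108.7), (np.str_('P'), 246, 472.6, 105.7), (np.str_('#'), 250, nan, nan), (np.str_('B'), 251, 478.5, 104.8), (np.str_('P'), 314, 537.8, 105.3), (np.str_('#'), 315, nan, nan), 
[... 4466 characters left out ...]
, (np.str_('P'), 355, 585.2, -15.8), (np.str_('.'), 379, 621.7, -25.7)]
220 [(np.str_('.'), 235, 449.5, -34.5), (np.str_('P'), 250, 471.1, -24.3), (np.str_('#'), 273, 499.8, 7.0), (np.str_('P'), 294, 519.1, -23.8), (np.str_('#'), 321, nan, nan), (np.str_('P'), 322, 549.6, -24.4), (np.str_('.'), 338, 571.4, -32.2), (np.str_('P'), 354, 584.8, -25.1), (np.str_('.'), 379, 622.3, -35.5)]
228 [(np.str_('.'), 235, 449.0, -44.5), (np.str_('P'), 251, 471.9, -33.6), (np.str_('#'), 270, 499.0, 12.4), (np.str_('P'), 298, 523.6, -33.3), (np.str_('#'), 331, nan, nan), (np.str_('P'), 332, 560.8, -33.5), (np.str_('.'), 338, 572.1, -42.5), (np.str_('P'), 353, 585.0, -35.5), (np.str_('.'), 378, 622.3, -46.0)]
```

View pics/w4c.png

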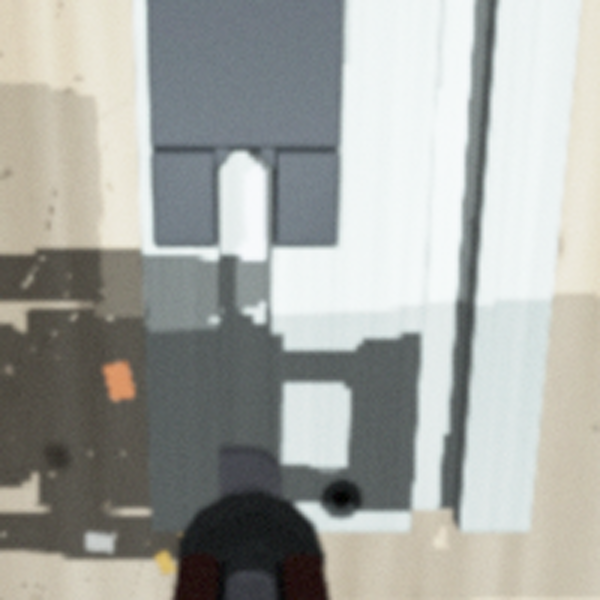

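Run:
```python
from h import *
d=ld('w4');P=cloud(d);z=P[...,2]
for v in range(206,250,3):
    m=np.where((z[v,240:330]>100))[0]+240
    if len(m): print(v,m[0],m[-1],P[v,m[0]].round(1),P[v,m[-1]].round(1),'mid',P[v,(m[0]+m[-1])//2].round(1))
for v in (141.3,141.8): print(ray(d,262,v,44),ray(d,300,v,44))
for v in (109.5,110.5): print(ray(d,282,v,44))
for v in (236,237): print('plate end',ray(d,310,v,32))
g=cv2.cvtColor(d['img'],cv2.COLOR_RGB2GRAY).astype(int)
print(g[104:116,278:287]); print(g[136:147,262])
print(g[150,262:300],g[130,262:300])
```

```text
209 274 286 [500.6  14.2 120.2] [509.8  13.6 118.3] mid [505.2  14.2 120.3]
212 273 290 [500.   13.6 126.2] [512.9  12.1 121.5] mid [506.   13.5 126.2]
215 273 292 [499.9  11.  125.4] [514.4  10.3 123.7] mid [506.7  11.1 125.9]
218 273 293 [499.9   8.9 126.5] [515.    9.2 127.5] mid [507.5   8.7 126. ]
221 273 293 [499.9   6.4 126.2] [515.1   6.2 125.8] mid [507.5   6.4 126.1]
224 273 293 [499.9   4.4 127.1] [515.1   3.7 125.5] mid [507.5   6.2 132.6]
227 272 296 [500.4  13.1 158.1] [516.   13.  158.2] mid [508.2  14.1 160.9]
230 267 299 [497.   10.9 157.6] [517.9  11.2 158.9] mid [507.5  12.1 161.2]
233 265 302 [495.8   9.6 159.8] [519.9   9.3 159.4] mid [507.5  11.8 165.7]
236 263 305 [494.5   8.  160.8] [521.8   7.3 159.6] mid [508.1  11.5 170. ]
239 261 306 [493.1   5.7 160.4] [522.5   5.  159.2] mid [507.5  11.9 175.8]
242 260 307 [492.5   3.8 160.9] [523.2   3.2 160. ] mid [507.5  10.6 177.5]
245 260 308 [492.4   1.7 161. ] [523.8   1.2 160.3] mid [508.1   8.7 177.4]
248 259 308 [491.6  -0.8 160.1] [523.9  -1.1 159.9] mid [507.5   6.9 177.7]
[487.40708447  60.26025002  44.     
[... 438 characters left out ...]
 121 122 124 121 127 125 126]
 [109 107 107 110 107 106 107 108 112]
 [106 107 111 107 100  88  82  82  88]
 [167 175 178 174 146 102  81  81  91]
 [223 231 233 229 203 145 110 101 105]
 [235 237 238 237 226 195 165 129 125]
 [237 237 240 239 237 230 206 168 151]
 [237 239 239 240 239 237 230 212 193]
 [236 238 240 239 240 242 242 239 230]]
[124 126 122 119 116 128 193 236 228 170 144]
[141 142 142 139 137 136 136 135 139 135 124 101  96  97  94 100 118 146
 149 151 147 148 151 149 146 146 143 157 202 237 244 247 247 246 245 244
 244 244] [122 127 126 126 126 130 124 125 115 103 126 192 230 235 233 234 235 237
 239 244 247 249 249 249 248 240 211 159 118  85  98 119 125 130 130 127
 127 125]
```

Call:
send_rows --pt "36 12 -1.3 -0.003"

```text
t: 12.53
ee_pos: [510.1, 9.0, 147.0]
orientation: [0.004, 1.561, -0.005]
ft_force: [2.6, 0.4, -1.5]
width: 9.8
```

```bash
python3 -c "
from h import *
hold(4)
go([505.8,15,102],-0.2);print(pitch())
"
```

```text
t 12.7333 pos [504.12   9.98 141.71] yaw -0.25 shift [39.69  5.04  1.89] turn -0.0008 tilt [-5.7e-03 -3.0e-04 -1.0e+00] F [ 0.5 -0.6 -1.5] M [-0.014 -0.123 -0.067] w 9.385128150877948 q6 0.001
[ 0.0057 -0.0005]
```

Call:
send_rows --pt "38 4 0 0"

```text
t: 12.82
ee_pos: [509.7, 13.2, 109.1]
orientation: [0.003, 1.564, -0.004]
ft_force: [2.6, 0.2, -1.2]
width: 9.6
```

```bash
python3 -c "
from h import *
hold(6)
go([505.8,15,102],-0.2);print(pitch())
d=snap('wrist','w5')
a=cv2.resize(d['img'][60:260,200:400],None,fx=3,fy=3,interpolation=cv2.INTER_CUBIC);cv2.imwrite('pics/w5c.png',a[:,:,::-1])
"
```

```text
t 13.1167 pos [505.06  13.66 105.41] yaw -0.26 shift [3.4  1.35 0.75] turn -0.001 tilt [-3.4e-03 -4.0e-04 -1.0e+00] F [ 1.1 -0.5 -2.2] M [ 0.001 -0.129 -0.03 ] w 9.977099314356874 q6 0.009
[ 0.0034 -0.0006]
```

View pics/w5c.png

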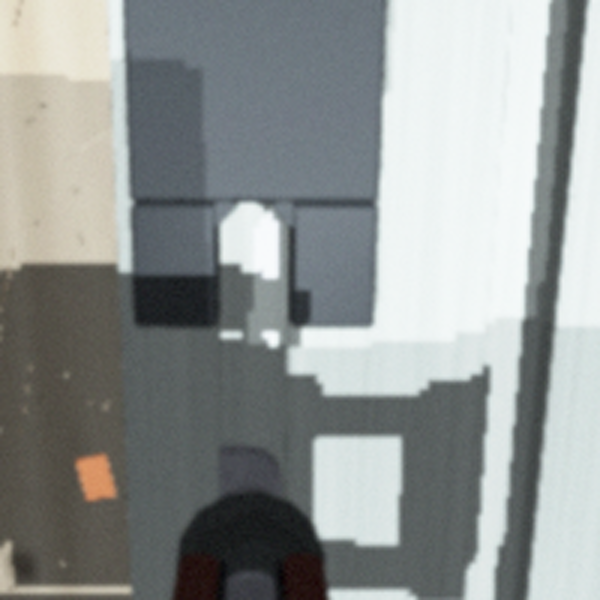

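Run:
```python
from h import *
d=ld('w5');P=cloud(d);z=P[...,2]
for v in (214,217,220):
    m=np.where((z[v,240:330]>46))[0]+240
    print('head',v,m[0],m[-1],P[v,m[0]].round(1),P[v,m[-1]].round(1))
for v in (170,176,182,188,194,200):
    m=np.where((z[v,250:320]<27))[0]+250
    l,r=m[0],m[-1]; print('slot',v,l,r,ray(d,l-.5,v,32)[:2].round(1),ray(d,r+.5,v,32)[:2].round(1),(ray(d,l-.5,v,32)+ray(d,r+.5,v,32))[0]/2, 'plateleft',)
for v in (140,150,160):
    m=np.where((z[v,262:310]<38))[0]+262
    l,r=m[0],m[-1]; print('fork',v,l,r,ray(d,l-.5,v,44)[:2].round(1),ray(d,r+.5,v,44)[:2].round(1),(ray(d,l-.5,v,44)+ray(d,r+.5,v,44))[0]/2)
for v in (167.5,168.5): print('end',ray(d,255,v,44)[1])
for v in (127,128): print('bottom',ray(d,283,v,44)[1])
```

```text
head 214 273 292 [497.8  26.9  52.1] [512.2  25.1  46.6]
head 217 273 293 [497.7  24.4  51.9] [512.9  23.4  48.9]
head 220 273 293 [497.7  22.   51.9] [512.9  21.5  50.6]
slot 170 274 295 [497.9  56.9] [515.2  56.8] 506.52454346193883 plateleft
slot 176 274 295 [497.8  52.1] [515.2  52.1] 506.5087329778724 plateleft
slot 182 274 295 [497.7  47.3] [515.3  47.3] 506.492734521225 plateleft
slot 188 274 295 [497.7  42.4] [515.3  42.4] 506.47654471971055 plateleft
slot 194 274 295 [497.6  37.5] [515.3  37.4] 506.46016011989127 plateleft
slot 200 274 295 [497.5  32.5] [515.4  32.4] 506.4435771847218 plateleft
fork 140 273 296 [497.9  80.7] [515.3  80.6] 506.5973730534703
fork 150 273 296 [497.8  73.5] [515.4  73.4] 506.5736811765142
fork 160 273 296 [497.7  66.2] [515.4  66.2] 506.54952981568
end 60.73699668594074
end 59.99002460374348
bottom 89.71832852129342
bottom 89.02729621007639
```

Call:
send_rows --pt "7 1.3 1.1 0"

```text
t: 13.25
ee_pos: [507.8, 14.7, 100.7]
orientation: [0.004, 1.57, -0.004]
ft_force: [-0.5, 0.1, -1.7]
width: 9.8
```

```bash
python3 -c "
from h import *
hold(5)
go([506.1,15,71.2],-0.2);print(pitch())
"
```

```text
t 13.5 pos [506.4   15.    98.83] yaw -0.25 shift [ 2.763e+01  1.000e-02 -2.300e-01] turn -0.001 tilt [-2.4e-03 -4.0e-04 -1.0e+00] F [-0.3  0.1 -0.9] M [-0.028 -0.061  0.023] w 9.715028506683916 q6 0.011
[ 0.0024 -0.0006]
```

Call:
send_rows --pt "4 0 -0.2 0"

```text
t: 13.58
ee_pos: [506.7, 15.0, 95.4]
orientation: [0.003, 1.572, -0.004]
ft_force: [0.4, -0.5, -1.5]
width: 9.6
```

```bash
python3 -c "
from h import *
hold(4)
go([506.2,15,71.2],-0.2);print(pitch())
"
```

```text
t 13.7833 pos [506.    15.01  94.64] yaw -0.25 shift [ 2.344e+01 -1.000e-02  2.700e-01] turn -0.0009 tilt [-3.e-03 -4.e-04 -1.e+00] F [ 0.6 -0.3 -2.5] M [-0.034 -0.105 -0.015] w 10.076896725502593 q6 0.011
[ 0.003  -0.0005]
```

Call:
send_rows --pt "4 0 0 0"

```text
t: 13.87
ee_pos: [506.5, 15.0, 91.0]
orientation: [0.003, 1.573, -0.004]
ft_force: [0.1, 0.3, -0.9]
width: 9.7
```

```bash
python3 -c "
from h import *
hold(4)
go([506.2,15,71.2],-0.2);print(pitch())
"
```

```text
t 14.0667 pos [505.8   15.01  90.38] yaw -0.25 shift [19.17 -0.    0.47] turn -0.0009 tilt [-3.5e-03 -4.0e-04 -1.0e+00] F [-0.5  0.2 -1.1] M [-0.019 -0.086  0.015] w 9.637791853280818 q6 0.011
[ 0.0035 -0.0006]
```

Call:
send_rows --pt "6 0 0.2 0"

```text
t: 14.15
ee_pos: [506.7, 15.0, 85.0]
orientation: [0.003, 1.573, -0.004]
ft_force: [0.4, 0.1, -1.1]
width: 9.8
```

```bash
python3 -c "
from h import *
hold(4)
go([506.2,15,71.2],-0.2);print(pitch())
"
```

```text
t 14.35 pos [505.72  15.    84.07] yaw -0.25 shift [1.287e+01 1.000e-02 5.300e-01] turn -0.001 tilt [-4.2e-03 -4.0e-04 -1.0e+00] F [-0.5 -0.5 -2.3] M [-0.029 -0.055  0.004] w 10.03085756746341 q6 0.011
[ 0.0042 -0.0006]
```

Call:
send_rows --pt "6 0 0.2 0"

```text
t: 14.43
ee_pos: [506.7, 15.0, 78.7]
orientation: [0.003, 1.573, -0.004]
ft_force: [0.6, -0.2, -1.1]
width: 9.6
```

```bash
python3 -c "
from h import *
hold(4)
go([506.2,15,71.2],-0.2);print(pitch())
"
```

```text
t 14.6333 pos [505.75  15.    77.8 ] yaw -0.25 shift [6.6  0.   0.48] turn -0.0009 tilt [-4.7e-03 -4.0e-04 -1.0e+00] F [ 0.1 -0.1 -2.2] M [-0.016 -0.065 -0.   ] w 10.182267953805686 q6 0.011
[ 0.0047 -0.0006]
```

Call:
send_rows --pt "5 0 0.2 0"

```text
t: 14.72
ee_pos: [506.6, 15.0, 73.3]
orientation: [0.003, 1.574, -0.004]
ft_force: [0.5, -0.0, -2.5]
width: 9.7
```

```bash
python3 -c "
from h import *
hold(4)
go([506.2,15,71.2],-0.2);print(pitch())
"
```

```text
t 14.9167 pos [505.74  14.98  72.6 ] yaw -0.25 shift [1.4  0.02 0.47] turn -0.0009 tilt [-5.2e-03 -4.0e-04 -1.0e+00] F [ 0.2 -0.1 -1.8] M [-0.067 -0.112 -0.023] w 9.765316847502643 q6 0.011
[ 0.0052 -0.0006]
```

Call:
send_rows --pt "1.2 0 0.4 0"

```text
t: 15.0
ee_pos: [506.3, 15.0, 71.5]
orientation: [0.003, 1.576, -0.004]
ft_force: [-0.2, -1.7, -1.5]
width: 9.6
```

```bash
python3 -c "
from h import *
hold(4)
go([506.2,82.5,71.2],-0.2);print(pitch())
"
```

```text
t 15.2 pos [506.18  14.99  71.4 ] yaw -0.26 shift [ 0.18 67.51 -0.28] turn -0.001 tilt [-5.2e-03 -4.0e-04 -1.0e+00] F [ 0.2 -0.4 -1.8] M [-0.022 -0.086  0.031] w 9.854227036096361 q6 0.011
[ 0.0052 -0.0005]
```

Call:
send_rows --pt "0 15 0 0"

```text
t: 15.28
ee_pos: [506.4, 28.8, 71.5]
orientation: [0.004, 1.576, -0.005]
ft_force: [-0.5, -0.8, -1.0]
width: 9.8
```

```bash
python3 -c "
from h import *
hold(4)
go([506.2,82.5,71.2],-0.2);print(pitch())
"
```

```text
t 15.4833 pos [506.24  30.06  71.44] yaw -0.2 shift [ 0.21 52.44 -0.22] turn -0.0 tilt [-5.1e-03 -5.0e-04 -1.0e+00] F [ 0.8  0.6 -1.9] M [-0.043 -0.08   0.022] w 10.125800220714654 q6 0.04
[ 0.0051 -0.0005]
```

Call:
send_rows --pt "0 20 0 0"

```text
t: 15.57
ee_pos: [506.3, 48.2, 71.5]
orientation: [0.003, 1.576, -0.005]
ft_force: [0.8, 0.1, -1.9]
width: 9.4
```

```bash
python3 -c "
from h import *
hold(4)
go([506.2,82.5,71.2],-0.2);print(pitch())
"
```

```text
t 15.7667 pos [506.31  49.9   71.48] yaw -0.14 shift [ 0.25 32.6  -0.19] turn 0.0011 tilt [-5.1e-03 -7.0e-04 -1.0e+00] F [ 0.5  0.2 -2.3] M [-0.003 -0.07   0.009] w 9.991138710057294 q6 0.078
[ 0.0051 -0.0005]
```

Call:
send_rows --pt "0 20 0 0"

```text
t: 15.85
ee_pos: [506.3, 67.7, 71.4]
orientation: [0.002, 1.576, -0.005]
ft_force: [-0.3, 0.1, -2.0]
width: 9.7
```

```bash
python3 -c "
from h import *
hold(4)
go([506.2,82.5,71.2],-0.2);print(pitch())
d=snap('wrist','w6');snap('scene','s6')
a=cv2.resize(d['img'][60:260,200:400],None,fx=3,fy=3,interpolation=cv2.INTER_CUBIC);cv2.imwrite('pics/w6c.png',a[:,:,::-1])
"
```

```text
t 16.05 pos [506.33  69.43  71.44] yaw -0.1 shift [ 0.23 13.07 -0.15] turn 0.0018 tilt [-5.1e-03 -9.0e-04 -1.0e+00] F [ 0.3 -0.5 -1.9] M [-0.042 -0.126 -0.025] w 9.639031103531108 q6 0.115
[ 0.0052 -0.0005]
```

View pics/w6c.png

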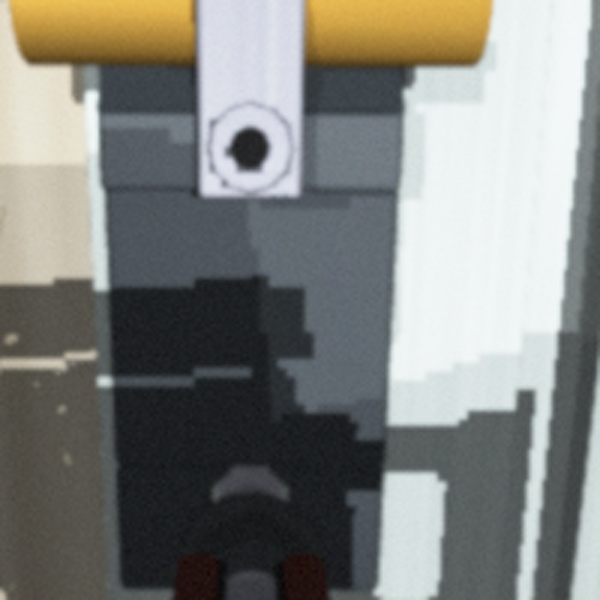

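Call:
send_rows --pt "0 9 0 0"

```text
t: 16.23
ee_pos: [506.2, 76.9, 71.4]
orientation: [0.002, 1.576, -0.004]
ft_force: [-0.1, 1.1, -2.4]
width: 10.1
```

```bash
python3 -c "
from h import *
hold(4)
go([506.2,82.5,71.2],-0.2);print(pitch())
d=snap('wrist','w7')
a=cv2.resize(d['img'][130:270,210:370],None,fx=5,fy=4,interpolation=cv2.INTER_CUBIC);a=np.clip(a.astype(float)*2,0,255).astype(np.uint8);cv2.imwrite('pics/w7c.png',a[:,:,::-1])
"
```

```text
t 16.4333 pos [506.29  78.21  71.39] yaw -0.13 shift [ 0.18  4.29 -0.1 ] turn 0.0012 tilt [-0.0053 -0.001  -1.    ] F [-0.2  0.1 -1.6] M [-0.037 -0.059  0.023] w 9.882897946095396 q6 0.133
[ 0.0053 -0.0004]
```

View pics/w7c.png

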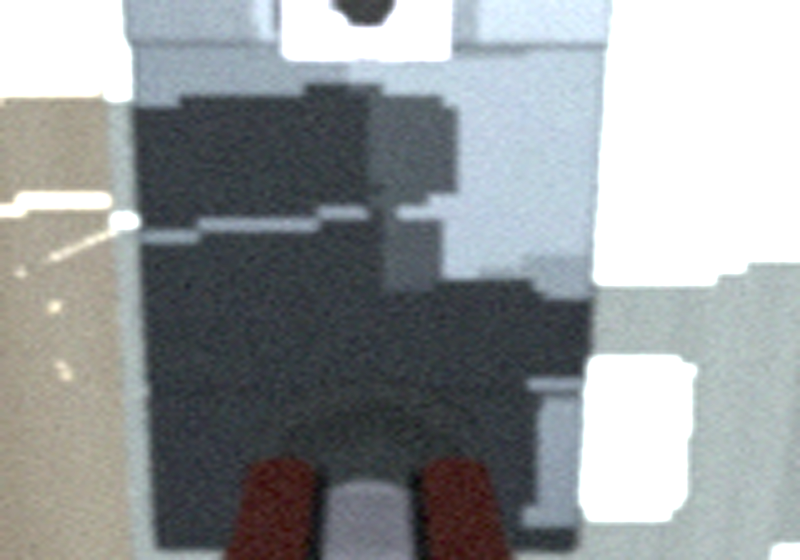

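Bolt covers the fork; still short by ~4 mm. Approach contact in small steps.

Call:
send_rows --pt "0 2 0 0"

```text
t: 16.57
ee_pos: [506.2, 79.9, 71.4]
orientation: [0.001, 1.576, -0.003]
ft_force: [0.6, -0.8, -2.1]
width: 9.6
```

```bash
cat >> h.py <<'E'
def avg(n):
    F=[];M=[]
    for i in range(n):
        ctrl.get_image('wrist');o=ctrl.get_obs();F.append(o['ft_force']);M.append(o['moment'])
    print('t',round(o['t'],2),'F',np.mean(F,0).round(2),'M',np.mean(M,0).round(3),'Mz',np.round([m[2] for m in M],3))
E
python3 -c "
from h import *
hold(2);avg(3)
go([506.2,82.5,71.2],-0.2)
"
```

```text
t 16.82 F [-0.3  -0.06 -1.56] M [-0.01  -0.073  0.026] Mz [0.013 0.016 0.05 ]
t 16.8167 pos [506.24  80.15  71.39] yaw -0.13 shift [ 0.19  2.35 -0.04] turn 0.0011 tilt [-0.0053 -0.001  -1.    ] F [-0.5  0.2 -1.5] M [-0.042 -0.15   0.05 ] w 9.686942430927449 q6 0.137
```

Call:
send_rows --pt "0 1 0 0"

```text
t: 16.9
ee_pos: [506.2, 81.1, 71.4]
orientation: [0.001, 1.576, -0.003]
ft_force: [-0.9, 0.2, -2.0]
width: 9.6
```

```bash
python3 -c "
from h import *
hold(2);avg(3)
go([506.2,82.5,71.2],-0.2)
"
```

```text
t 17.15 F [ 0.19 -0.06 -1.56] M [-0.007 -0.071  0.028] Mz [0.051 0.024 0.008]
t 17.15 pos [506.25  81.16  71.41] yaw -0.13 shift [ 0.21  1.34 -0.06] turn 0.0011 tilt [-0.0053 -0.001  -1.    ] F [ 0.4  0.1 -1.4] M [ 0.013 -0.066  0.008] w 9.855669338167013 q6 0.139
```

Call:
send_rows --pt "0 0.7 0 0"

```text
t: 17.23
ee_pos: [506.2, 81.8, 71.4]
orientation: [0.001, 1.576, -0.003]
ft_force: [-0.0, 0.0, -2.3]
width: 9.5
```

```bash
python3 -c "
from h import *
hold(2);avg(3)
go([506.2,82.5,71.2],-0.2)
"
```

```text
t 17.48 F [ 0.02 -0.06 -1.75] M [-0.047 -0.092  0.005] Mz [ 0.042 -0.013 -0.013]
t 17.4833 pos [506.23  81.86  71.36] yaw -0.13 shift [ 0.16  0.64 -0.03] turn 0.0013 tilt [-0.0054 -0.001  -1.    ] F [ 0.2 -0.2 -1.6] M [-0.02  -0.106 -0.013] w 10.201809144256837 q6 0.14
```

Call:
send_rows --pt "0 0.6 0 0"

```text
t: 17.57
ee_pos: [506.3, 82.4, 71.4]
orientation: [0.001, 1.576, -0.003]
ft_force: [1.0, -0.0, -1.2]
width: 9.7
```

```bash
python3 -c "
from h import *
hold(2);avg(3)
go([506.2,82.5,71.2],-0.2)
"
```

```text
t 17.82 F [ 0.19 -0.14 -1.91] M [-0.143 -0.099 -0.003] Mz [ 0.014 -0.011 -0.01 ]
t 17.8167 pos [506.26  82.41  71.39] yaw -0.13 shift [ 0.19  0.09 -0.06] turn 0.0013 tilt [-0.0053 -0.0011 -1.    ] F [ 0.3 -0.  -1.6] M [-0.122 -0.105 -0.01 ] w 9.71294025334158 q6 0.141
```

Call:
send_rows --pt "0 0.4 0 0"

```text
t: 17.9
ee_pos: [506.2, 82.7, 71.4]
orientation: [0.001, 1.576, -0.003]
ft_force: [-0.2, -2.1, -1.9]
width: 9.6
```

```bash
python3 -c "
from h import *
hold(2);avg(3)
go([506.2,82.5,71.2],-0.2)
"
```

```text
t 18.15 F [ 0.1  -2.47 -0.64] M [-0.54  -0.099  0.01 ] Mz [-0.028  0.013  0.044]
t 18.15 pos [506.25  82.67  71.39] yaw -0.12 shift [ 0.19 -0.17 -0.05] turn 0.0013 tilt [-0.0054 -0.0013 -1.    ] F [ 0.2 -2.9 -0. ] M [-0.562 -0.089  0.044] w 9.616182589114741 q6 0.142
```

Call:
send_rows --pt "0 -0.2 0 0.1" --pt "0 0 0 0.12"

```text
t: 18.32
ee_pos: [505.8, 82.5, 71.3]
orientation: [0.177, 1.57, -0.179]
ft_force: [-0.1, -0.5, -2.0]
width: 10.0
```

```bash
python3 -c "
from h import *
go([506.25,82.5,71.4],-90)
hold(2);avg(2)
go([506.25,82.5,71.4],-90);print(pitch())
"
```

```text
t 18.3167 pos [505.78  82.47  71.28] yaw -12.98 shift [-0.12  0.13  0.45] turn 1.3443 tilt [-0.0063 -0.0011 -1.    ] F [-0.1 -0.5 -2. ] M [-0.226  0.069 -0.029] w 10.02341672018567 q6 0.365
t 18.52 F [-0.68 -1.09 -2.55] M [-0.237 -0.011 -0.01 ] Mz [-0.01 -0.01]
t 18.5167 pos [505.88  82.5   71.27] yaw -12.5 shift [-0.13  0.08  0.36] turn 1.3526 tilt [-0.0061 -0.0012 -1.    ] F [-0.3 -0.6 -1.8] M [-0.25  -0.019 -0.01 ] w 10.04986640593234 q6 0.357
[ 0.0062 -0.0005]
```

Call:
send_rows --pt "-0.1 0 0.3 0.12" --pt "0 0 0 0.12" --pt "0 0 0 0.12" --pt "0 0 0 0.12"

```text
t: 18.85
ee_pos: [505.4, 82.5, 71.1]
orientation: [0.546, 1.507, -0.552]
ft_force: [-0.3, -0.9, -1.9]
width: 9.6
```

```bash
python3 -c "
from h import *
go([506.25,82.5,71.4],-90)
hold(2);avg(2)
go([506.25,82.5,71.4],-90);print(pitch())
"
```

```text
t 18.85 pos [505.41  82.54  71.1 ] yaw -40.14 shift [-0.31  0.51  0.66] turn 0.8702 tilt [-0.0077 -0.0012 -1.    ] F [-0.3 -0.9 -1.9] M [-0.25   0.102 -0.021] w 9.617583037919879 q6 0.839
t 19.05 F [-0.69 -1.16 -2.13] M [-0.209  0.113 -0.021] Mz [-0.027 -0.014]
t 19.05 pos [505.57  82.53  71.14] yaw -39.67 shift [-0.26  0.41  0.54] turn 0.8784 tilt [-0.0074 -0.0012 -1.    ] F [-0.8 -1.1 -2.1] M [-0.224  0.137 -0.014] w 9.639069020073116 q6 0.831
[ 0.0075 -0.0003]
```

Call:
send_rows --pt "-0.3 0.3 0.5 0.12" --pt "0 0 0 0.12" --pt "-0.1 0 0 0.12" --pt "0 0 0 0.12" --pt "-0.1 0 0 0.12"

```text
t: 19.47
ee_pos: [505.8, 82.6, 71.5]
orientation: [0.996, 1.335, -1.005]
ft_force: [-0.3, -1.7, -1.8]
width: 10.0
```

```bash
python3 -c "
from h import *
hold(2);avg(2)
go([506.25,82.5,71.4],-90);print(pitch())
"
```

```text
t 19.67 F [-0.23 -1.04 -2.21] M [-0.203  0.111  0.02 ] Mz [-0.012  0.051]
t 19.6667 pos [505.86  82.6   71.49] yaw -73.47 shift [0.09 0.35 0.21] turn 0.2885 tilt [-0.008  -0.0011 -1.    ] F [-1.1 -0.7 -2.3] M [-0.199  0.085  0.051] w 10.002544369238546 q6 1.421
[0.0081 0.0001]
```

Call:
send_rows --pt "0 0.3 0.2 0.12" --pt "0 0 0 0.12" --pt "0 0 0 0.05"

```text
t: 19.92
ee_pos: [506.3, 82.7, 71.6]
orientation: [1.202, 1.216, -1.212]
ft_force: [-1.0, -0.9, -1.8]
width: 9.6
```

```bash
python3 -c "
from h import *
hold(2);avg(3)
go([506.25,82.5,71.4],-90);print(pitch())
"
```

```text
t 20.17 F [-0.34 -0.7  -1.95] M [-0.163  0.085  0.01 ] Mz [ 0.034  0.038 -0.041]
t 20.1667 pos [506.34  82.64  71.54] yaw -89.5 shift [ 0.14 -0.09  0.14] turn 0.0087 tilt [-7.7e-03 -9.0e-04 -1.0e+00] F [ 0.5 -0.9 -2.3] M [-0.151  0.083 -0.041] w 9.703466355750876 q6 1.7
[0.0078 0.0004]
```

Call:
send_rows --pt "0 0 0 0.05"

```text
t: 20.25
ee_pos: [506.3, 82.7, 71.5]
orientation: [1.233, 1.196, -1.244]
ft_force: [-0.7, -1.7, -2.0]
width: 9.9
```

```bash
python3 -c "
from h import *
hold(2);avg(3)
go([506.25,82.5,71.4],-90);print(pitch())
"
```

```text
t 20.5 F [-0.9  -0.99 -1.09] M [-0.172  0.213  0.006] Mz [ 0.01   0.024 -0.017]
t 20.5 pos [506.28  82.64  71.53] yaw -92.24 shift [ 0.13 -0.02  0.14] turn -0.0391 tilt [-7.9e-03 -9.0e-04 -1.0e+00] F [-0.3 -1.  -0.7] M [-0.185  0.274 -0.017] w 9.677978715325203 q6 1.748
[0.0079 0.0004]
```

Call:
send_rows --pt "0 0 0 0.05"

```text
t: 20.58
ee_pos: [506.1, 82.6, 71.5]
orientation: [1.268, 1.172, -1.28]
ft_force: [-1.6, -0.5, -1.8]
width: 10.0
```

```bash
python3 -c "
from h import *
hold(2);avg(3)
go([506.25,82.5,71.4],-90)
"
```

```text
t 20.83 F [-1.72 -1.28 -1.2 ] M [-0.127  0.323  0.031] Mz [ 0.083  0.018 -0.008]
t 20.8333 pos [506.08  82.63  71.49] yaw -95.01 shift [0.09 0.18 0.11] turn -0.0874 tilt [-8.3e-03 -9.0e-04 -1.0e+00] F [-2.5 -1.2 -1.1] M [-0.146  0.329 -0.008] w 9.676940996080328 q6 1.796
```

Call:
send_rows --pt "0 0 0 0.03"

```text
t: 20.92
ee_pos: [506.0, 82.6, 71.5]
orientation: [1.289, 1.157, -1.301]
ft_force: [-0.9, -1.2, -0.8]
width: 10.0
```

```bash
python3 -c "
from h import *
hold(2);avg(3)
go([506.25,82.5,71.4],-90)
"
```

```text
t 21.17 F [-1.26 -0.82 -1.83] M [-0.111  0.304  0.072] Mz [0.062 0.064 0.089]
t 21.1667 pos [506.07  82.65  71.48] yaw -96.65 shift [0.08 0.19 0.13] turn -0.1161 tilt [-8.3e-03 -9.0e-04 -1.0e+00] F [-1.7 -0.5 -1.8] M [-0.122  0.34   0.089] w 10.017294855523335 q6 1.825
```

Call:
send_rows --pt "0 0 0.1 0.03"

```text
t: 21.25
ee_pos: [506.1, 82.6, 71.5]
orientation: [1.31, 1.142, -1.322]
ft_force: [-1.5, 0.7, -1.9]
width: 9.8
```

```bash
python3 -c "
from h import *
hold(2);avg(3)
go([506.25,82.5,71.4],-90)
snap('scene','s8');snap('side','d8')
s=ld('s8');a=cv2.resize(s['img'][150:250,190:320],None,fx=6,fy=6,interpolation=cv2.INTER_CUBIC);cv2.imwrite('pics/s8c.png',a[:,:,::-1])
"
```

```text
t 21.5 F [-1.08 -0.35 -2.22] M [0.04  0.272 0.178] Mz [0.162 0.118 0.253]
t 21.5 pos [506.09  82.58  71.47] yaw -98.3 shift [0.07 0.17 0.05] turn -0.1449 tilt [-8.2e-03 -9.0e-04 -1.0e+00] F [-1.5 -0.5 -1.7] M [0.067 0.271 0.253] w 9.82338508800167 q6 1.854
```

View pics/s8c.png

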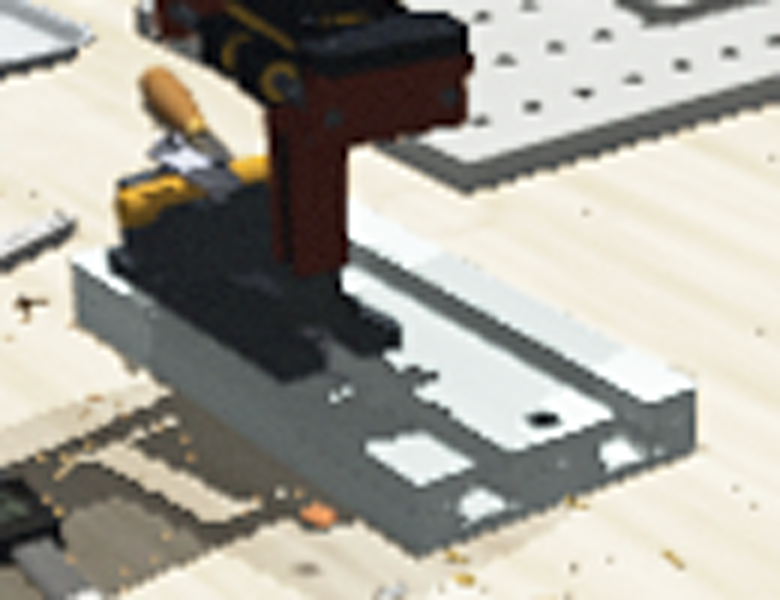

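Call:
send_rows --pt "0 0 0 -0.02" --fingers 0.5

```text
t: 21.68
ee_pos: [506.5, 82.7, 71.6]
orientation: [1.296, 1.152, -1.307]
ft_force: [-0.3, 0.5, 0.2]
width: 13.8
```

```bash
python3 -c "
from h import *
hold(8)
go([506.25,82.5,71.4],82)
"
```

```text
t 22.0833 pos [506.24  82.62  71.57] yaw -97.19 shift [0.17 0.03 0.12] turn -3.1274 tilt [-7.9e-03 -8.0e-04 -1.0e+00] F [ 0.3 -0.5  0.1] M [0.052 0.046 0.003] w 42.96431502788783 q6 1.834
```

Call:
send_rows --pt "-8 0 0 0"

```text
t: 22.17
ee_pos: [505.4, 82.5, 78.8]
orientation: [1.295, 1.153, -1.309]
ft_force: [-0.9, -0.5, -0.3]
width: 43.8
```

```bash
python3 -c "
from h import *
hold(4)
go([506.25,82.5,71.4],82);print(pitch())
"
```

```text
t 22.3667 pos [506.7   82.66  80.07] yaw -97.19 shift [ 8.67 -0.37  0.2 ] turn -3.1274 tilt [-6.8e-03 -7.0e-04 -1.0e+00] F [1.  0.6 0.2] M [0.057 0.018 0.007] w 44.22393886129705 q6 1.834
[0.0069 0.0004]
```

Call:
send_rows --pt "0 0 0 -0.12" --pt "0 0 0 -0.12" --pt "0 0 0 -0.12" --pt "0 0 0 -0.12" --pt "0 0 0 -0.12" --pt "0 0 0 -0.12"

```text
t: 22.87
ee_pos: [506.7, 82.6, 80.4]
orientation: [0.739, 1.446, -0.745]
ft_force: [-0.9, -0.3, 0.8]
width: 43.4
```

```bash
python3 -c "
from h import *
hold(4)
go([506.25,82.5,79],82);print(pitch())
"
```

```text
t 23.0667 pos [506.7   82.67  80.37] yaw -55.06 shift [ 1.38 -0.46 -0.11] turn -2.3922 tilt [-6.1e-03 -5.0e-04 -1.0e+00] F [ 0.6 -0.  -0.5] M [0.067 0.024 0.02 ] w 43.70615572282403 q6 1.099
[0.0062 0.0005]
```

Drift is negligible; continue.

Call:
send_rows --pt "0 -0.4 0 -0.12" --pt "0 0 0 -0.12" --pt "0 0 0 -0.12" --pt "0 0 0 -0.12" --pt "0 0 0 -0.12" --pt "0 0 0 -0.12" --pt "0 0 0 -0.12" --pt "0 0 0 -0.12" --pt "0 0 0 -0.12" --pt "0 0 0 -0.12"

```text
t: 23.9
ee_pos: [506.4, 82.4, 80.3]
orientation: [-0.199, 1.568, 0.199]
ft_force: [-0.3, 0.7, -0.1]
width: 43.7
```

Call:
send_rows --pt "0 0 0 -0.12" --pt "0 0 0 -0.12" --pt "0 0 0 -0.12" --pt "0 0 0 -0.12" --pt "0 0 0 -0.12" --pt "0 0 0 -0.12" --pt "0 0 0 -0.12" --pt "0 0 0 -0.12" --pt "0 0 0 -0.12" --pt "0 0 0 -0.09"

```text
t: 24.73
ee_pos: [506.4, 82.4, 80.2]
orientation: [-1.115, 1.27, 1.121]
ft_force: [-0.0, -0.4, 0.4]
width: 43.7
```

```bash
python3 -c "
from h import *
hold(4)
go([506.25,82.5,50],82);print(pitch())
d=snap('wrist','w9');s=snap('scene','s9')
a=cv2.resize(s['img'][150:250,190:320],None,fx=6,fy=6,interpolation=cv2.INTER_CUBIC);cv2.imwrite('pics/s9c.png',a[:,:,::-1])
"
```

```text
t 24.9333 pos [506.37  82.39  80.24] yaw 82.44 shift [30.24 -0.04  0.13] turn 0.0076 tilt [-5.9e-03 -4.0e-04 -1.0e+00] F [-1.  -0.1 -0.6] M [ 0.077 -0.116 -0.06 ] w 43.68151298678015 q6 -1.301
[0.0059 0.0007]
```

View pics/w9.png

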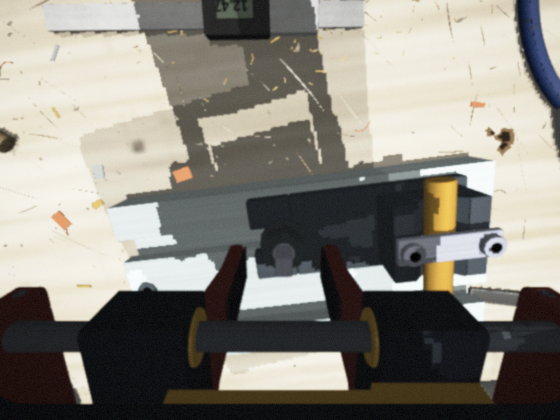

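View pics/s9c.png

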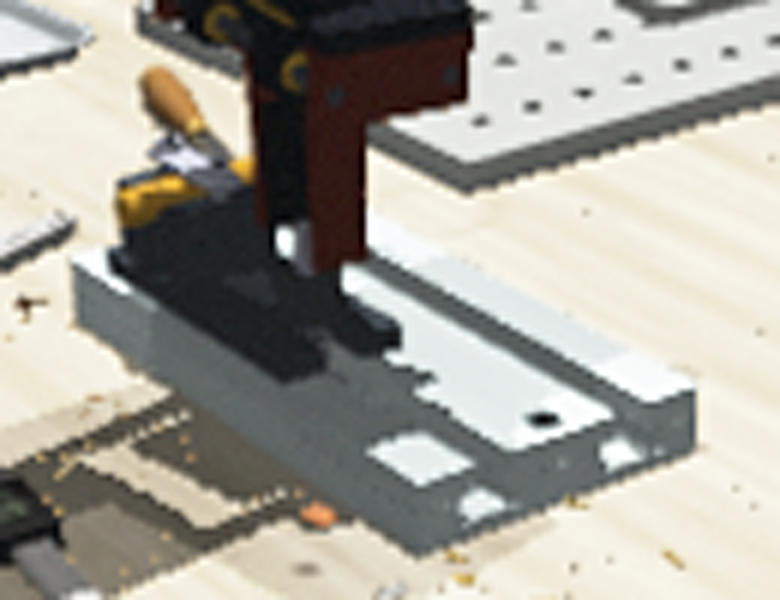

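Run:
```python
from h import *
d=ld('w9');P=cloud(d)[215:285,255:312].reshape(-1,3)
r=np.hypot(P[:,0]-506.3,P[:,1]-82.5)
Q=P[(r<18)]
h,e=np.histogram(Q[:,2],bins=np.arange(30,96,1.0))
print([(int(b),int(n)) for b,n in zip(e,h) if n>2])
for lo,hi in [(84,92),(62,70),(47,53)]:
    m=Q[(Q[:,2]>lo)&(Q[:,2]<hi)]; 
    if len(m): print(lo,len(m),m.mean(0),cv2.minAreaRect(m[:,:2].astype(np.float32)))
```

```text
[(42, 7), (43, 101), (44, 133), (45, 17), (48, 3), (49, 11), (50, 33), (51, 127), (52, 238), (53, 78), (54, 14), (55, 17), (56, 19), (57, 15), (58, 21), (59, 14), (60, 21), (61, 20), (62, 20), (63, 16), (64, 24), (65, 20), (66, 23), (67, 94), (68, 333), (69, 263), (70, 54), (71, 14), (72, 6), (73, 10), (74, 11), (75, 11), (76, 11), (77, 11), (78, 8), (79, 13), (80, 13), (81, 10), (82, 13), (83, 14), (84, 11), (85, 15), (86, 14), (87, 15), (88, 78), (89, 186), (90, 59)]
84 380 [504.98823007  82.9708493   88.96741977] ((506.1492004394531, 82.76698303222656), (9.750669479370117, 12.522324562072754), 82.82403564453125)
62 793 [502.57420334  83.57190189  68.22404746] ((505.0587158203125, 83.17030334472656), (24.00135612487793, 24.780519485473633), 76.95953369140625)
47 412 [498.4362919   83.5753042   51.94939657] ((502.2613830566406, 83.18708801269531), (32.357452392578125, 24.659957885742188), 82.83065795898438)
```

Call:
send_rows --pt "15 0 0.1 0.007"

```text
t: 25.12
ee_pos: [508.2, 82.8, 67.0]
orientation: [-1.105, 1.273, 1.107]
ft_force: [0.2, -0.1, -0.2]
width: 43.8
```

```bash
python3 -c "
from h import *
hold(4)
go([506.3,82.6,53.5],82);print(pitch())
"
```

```text
t 25.3167 pos [505.91  82.43  65.11] yaw 82.07 shift [11.61 -0.44  0.24] turn 0.0013 tilt [-7.e-03 -5.e-04 -1.e+00] F [-0.8 -0.5  0.9] M [ 0.047 -0.105  0.011] w 43.773723067740264 q6 -1.295
[0.007  0.0007]
```

Call:
send_rows --pt "10 0 0 0"

```text
t: 25.4
ee_pos: [507.2, 82.6, 56.4]
orientation: [-1.105, 1.275, 1.109]
ft_force: [0.9, -0.4, -0.4]
width: 44.2
```

```bash
python3 -c "
from h import *
hold(4)
go([506.3,82.6,53.5],82);print(pitch())
"
```

```text
t 25.6 pos [505.64  82.38  54.9 ] yaw 82.06 shift [ 1.4  -0.64  0.31] turn 0.0011 tilt [-7.6e-03 -6.0e-04 -1.0e+00] F [-0.4  0.4 -0.1] M [ 0.07  -0.203 -0.021] w 44.121552238489144 q6 -1.295
[0.0076 0.0007]
```

Call:
send_rows --pt "0.8 -0.5 0.3 0" --fingers 0

```text
t: 25.68
ee_pos: [506.2, 82.6, 54.2]
orientation: [-1.104, 1.278, 1.111]
ft_force: [-0.0, -0.8, -0.7]
width: 40.0
```

```bash
python3 -c "
from h import *
hold(8);avg(3)
go([506.3,82.6,53.5],82);print(pitch())
snap('scene','s10')
"
```

```text
t 26.23 F [ 0.7  -0.8  -0.31] M [-0.035 -0.203  0.052] Mz [0.04  0.063 0.054]
t 26.2333 pos [506.25  82.6   54.14] yaw 82.06 shift [ 0.64 -0.05  0.  ] turn 0.0011 tilt [-7.4e-03 -6.0e-04 -1.0e+00] F [ 0.3 -0.6  0. ] M [-0.041 -0.196  0.054] w 24.170130488525547 q6 -1.295
[0.0075 0.0007]
```

Call:
send_rows --pt "0.23 0 0 0.12" --pt "0.23 0 0 0.12" --pt "0.23 0 0 0.12" --pt "0.23 0 0 0.12" --pt "0.23 0 0 0.12" --pt "0.23 0 0 0.12"

```text
t: 26.78
ee_pos: [506.1, 82.5, 52.7]
orientation: [-0.537, 1.511, 0.539]
ft_force: [0.4, -0.8, -0.8]
width: 24.0
```

```bash
python3 -c "
from h import *
hold(2);avg(3)
go([506.3,82.6,52.75],40);print(pitch())
"
```

```text
t 27.03 F [ 0.45 -0.28 -1.62] M [-0.065 -0.209 -0.006] Mz [-0.008  0.    -0.01 ]
t 27.0333 pos [506.12  82.47  52.72] yaw 39.92 shift [-0.03 -0.01  0.22] turn -0.0015 tilt [-7.6e-03 -9.0e-04 -1.0e+00] F [ 0.4 -0.3 -1. ] M [-0.039 -0.209 -0.01 ] w 24.04353878983209 q6 -0.559
[0.0076 0.0003]
```

Call:
send_rows --pt "0.23 0 0.1 0.12" --pt "0.23 0 0 0.12" --pt "0.23 0 0 0.12" --pt "0.23 0 0 0.12" --pt "0.23 0 0 0.12" --pt "0.23 0 0 0.12" --pt "0.23 0 0 0.12" --pt "0.23 0 0 0.12"

```text
t: 27.7
ee_pos: [506.1, 82.3, 50.8]
orientation: [0.217, 1.567, -0.221]
ft_force: [1.3, -0.5, -1.8]
width: 24.0
```

```bash
python3 -c "
from h import *
hold(2);avg(3)
go([506.3,82.6,50.92],-15);print(pitch())
snap('wrist','w11')
"
```

```text
t 27.95 F [ 1.21 -0.93 -2.39] M [-0.135 -0.241  0.006] Mz [ 0.027  0.033 -0.042]
t 27.95 pos [506.13  82.34  50.77] yaw -15.55 shift [-0.15  0.3   0.09] turn -0.0096 tilt [-0.0077 -0.0013 -1.    ] F [ 1.5 -1.  -1.9] M [-0.146 -0.252 -0.042] w 24.321352768846403 q6 0.41
[ 0.0078 -0.0004]
```

View pics/w11.png

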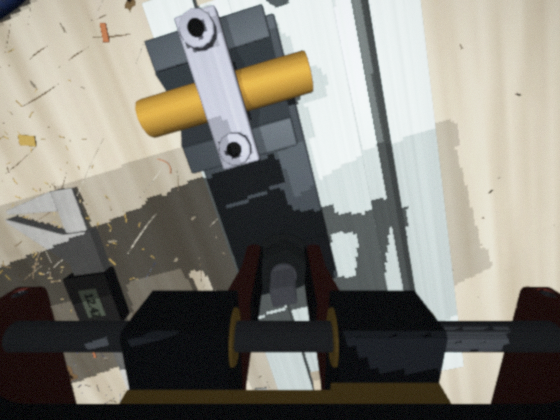

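Run:
```python
from h import *
d=ld('w11');P=cloud(d)[250:310,262:305].reshape(-1,3)
m=P[(P[:,2]>85)&(P[:,2]<94)]
print(len(m),m.mean(0),np.percentile(m[:,2],[5,50,95]),cv2.minAreaRect(m[:,:2].astype(np.float32)))
m=P[(P[:,2]>60)&(P[:,2]<70)];print(np.median(m[:,2]))
a=cv2.resize(d['img'][240:320,243:323],None,fx=7,fy=7,interpolation=cv2.INTER_CUBIC);cv2.imwrite('pics/w11c.png',np.clip(a[:,:,::-1]*1.8,0,255))
```

```text
549 [507.42417107  84.34048136  88.86684828] [86.04285433 89.12848716 90.13595683] ((507.11553955078125, 83.53463745117188), (10.750811576843262, 12.214895248413086), 86.37578582763672)
65.37874400206897[ WARN:0@0.348] global loadsave.cpp:1063 imwrite_ Unsupported depth image for selected encoder is fallbacked to CV_8U.
```

View pics/w11c.png

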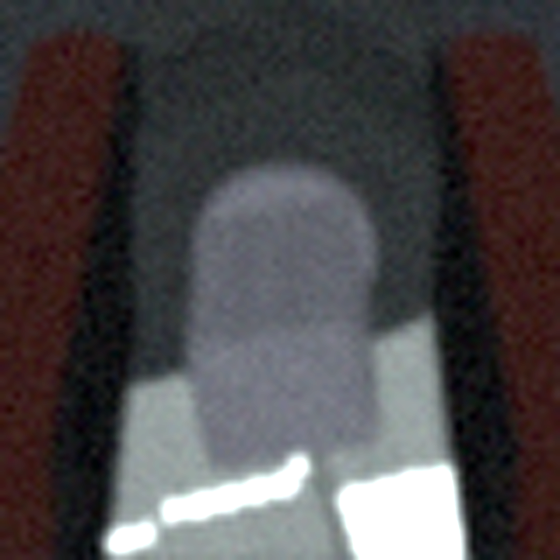

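Call:
send_rows --pt "0.1 0.2 0.1 0.12" --pt "0.2 0 0 0.12" --pt "0.2 0 0 0.12" --pt "0.2 0 0 0.12"

```text
t: 28.33
ee_pos: [506.0, 82.3, 50.1]
orientation: [0.588, 1.496, -0.595]
ft_force: [-1.0, -0.1, 2.7]
width: 24.0
```

```bash
python3 -c "
from h import *
hold(2);avg(3)
go([506.3,82.6,50.],-45);print(pitch())
"
```

```text
t 28.58 F [-0.71 -1.54  1.73] M [-0.285 -0.052 -0.021] Mz [-0.071 -0.005  0.014]
t 28.5833 pos [506.06  82.28  50.11] yaw -42.89 shift [ 0.11  0.4  -0.04] turn 0.0368 tilt [-0.0081 -0.0018 -1.    ] F [-1.  -1.2  1.8] M [-0.252 -0.016  0.014] w 24.301703059355514 q6 0.888
[ 0.0083 -0.001 ]
```

Call:
send_rows --pt "0 0.2 0 0.12" --pt "0 0 0 0.12" --pt "0 0 0 0.12"

```text
t: 28.83
ee_pos: [505.7, 82.4, 50.0]
orientation: [0.857, 1.4, -0.867]
ft_force: [0.7, -1.2, 0.6]
width: 24.1
```

```bash
python3 -c "
from h import *
hold(2);avg(3)
go([506.2,82.5,50.],-65);print(pitch())
"
```

```text
t 29.08 F [ 0.25 -0.76  0.29] M [-0.289 -0.068 -0.024] Mz [-0.023 -0.063  0.013]
t 29.0833 pos [505.78  82.37  50.09] yaw -63.06 shift [0.08 0.43 0.08] turn 0.0339 tilt [-0.0088 -0.0018 -1.    ] F [ 1.  -0.4  0.4] M [-0.279 -0.091  0.013] w 24.504507562935228 q6 1.24
[ 0.009 -0.001]
```

Call:
send_rows --pt "0 0.3 0 0.12" --pt "0 0 0 0.12" --pt "0 0 0 0.1"

```text
t: 29.33
ee_pos: [505.5, 82.5, 50.0]
orientation: [1.105, 1.275, -1.119]
ft_force: [-0.4, -1.7, 0.2]
width: 23.6
```

```bash
python3 -c "
from h import *
hold(2);avg(3)
go([506.2,82.5,50.],-85);print(pitch())
"
```

```text
t 29.58 F [-0.58 -1.28  1.08] M [-0.291 -0.011  0.008] Mz [ 0.028 -0.024  0.021]
t 29.5833 pos [505.57  82.5   50.03] yaw -82.09 shift [0.02 0.63 0.09] turn 0.0509 tilt [-0.0098 -0.0019 -1.    ] F [ 0.2 -1.2  1.3] M [-0.262  0.003  0.021] w 24.418127094123335 q6 1.572
[ 0.0099 -0.0009]
```

Call:
send_rows --pt "0 0.4 0 0.08" --pt "0 0 0 0.08"

```text
t: 29.75
ee_pos: [505.5, 82.6, 50.0]
orientation: [1.216, 1.207, -1.231]
ft_force: [-0.0, -1.1, 0.5]
width: 23.7
```

```bash
python3 -c "
from h import *
hold(2);avg(4)
go([506.2,82.5,50.],-85);print(pitch())
"
```

```text
t 30.05 F [-0.9  -0.55  1.17] M [-0.133  0.061 -0.001] Mz [ 0.012  0.001 -0.002 -0.014]
t 30.05 pos [505.51  82.6   49.98] yaw -90.88 shift [-0.03  0.7   0.09] turn -0.1026 tilt [-0.0107 -0.0018 -0.9999] F [-0.7 -0.7  2. ] M [-0.102  0.088 -0.014] w 23.972409616888143 q6 1.725
[ 0.0108 -0.0005]
```

Call:
send_rows --pt "0 0.3 0 0.08" --pt "0 0 0 0.07"

```text
t: 30.22
ee_pos: [505.5, 82.7, 50.0]
orientation: [1.322, 1.133, -1.339]
ft_force: [-1.0, -1.2, 0.9]
width: 24.1
```

```bash
python3 -c "
from h import *
hold(2);avg(4)
go([506.2,82.5,50.],-85);print(pitch())
"
```

```text
t 30.52 F [-1.23 -0.48  1.46] M [-0.059  0.126  0.011] Mz [-0.005  0.004 -0.015  0.061]
t 30.5167 pos [505.51  82.66  49.98] yaw -99.2 shift [-0.03  0.71  0.05] turn -0.2479 tilt [-0.0113 -0.0018 -0.9999] F [-1.9 -0.7  1.3] M [-0.064  0.122  0.061] w 23.692601455931758 q6 1.871
[ 0.0114 -0.0003]
```

Call:
send_rows --pt "0 0.2 0 0.07"

```text
t: 30.6
ee_pos: [505.6, 82.6, 49.9]
orientation: [1.368, 1.098, -1.386]
ft_force: [1.8, -1.4, 1.6]
width: 23.8
```

```bash
python3 -c "
from h import *
hold(2);avg(4)
go([506.2,82.5,50.],-85);print(pitch())
"
```

```text
t 30.9 F [-0.88 -0.56  1.75] M [-0.038  0.161  0.092] Mz [0.095 0.115 0.088 0.07 ]
t 30.9 pos [505.64  82.62  49.96] yaw -103.12 shift [-0.05  0.57 -0.02] turn -0.3163 tilt [-0.0114 -0.0017 -0.9999] F [-0.6 -0.4  2.2] M [0.007 0.153 0.07 ] w 23.74850316580048 q6 1.939
[ 0.0115 -0.0002]
```

Call:
send_rows --pt "0 0 0 0.06"

```text
t: 30.98
ee_pos: [505.9, 82.6, 50.0]
orientation: [1.41, 1.065, -1.427]
ft_force: [-0.3, -1.2, -0.2]
width: 23.7
```

```bash
python3 -c "
from h import *
hold(2);avg(4)
go([506.2,82.5,50.],-85);print(pitch())
"
```

```text
t 31.28 F [ 0.3  -0.73 -0.08] M [-0.075 -0.101 -0.049] Mz [-0.044 -0.035 -0.104 -0.013]
t 31.2833 pos [505.89  82.61  49.99] yaw -106.49 shift [-0.01  0.33  0.02] turn -0.375 tilt [-0.0109 -0.0017 -0.9999] F [ 1.2 -0.7 -0.4] M [-0.074 -0.171 -0.013] w 23.514717803563947 q6 1.997
[ 0.011  -0.0002]
```

Run:
```python
from h import *
d=snap('wrist','w12');snap('scene','s12');snap('side','d12')
P=cloud(d)[240:310,255:312].reshape(-1,3)
m=P[(P[:,2]>83)&(P[:,2]<97)]
h,e=np.histogram(P[:,2],bins=np.arange(40,98,1.0));print([(int(b),int(n)) for b,n in zip(e,h) if n>2])
t=np.percentile(m[:,2],60); m=m[m[:,2]>t-3]
print(len(m),m.mean(0),cv2.minAreaRect(m[:,:2].astype(np.float32)))
a=cv2.resize(d['img'][210:320,228:338],None,fx=5.4,fy=5.4,interpolation=cv2.INTER_CUBIC);cv2.imwrite('pics/w12c.png',np.clip(a[:,:,::-1]*1.6,0,255).astype(np.uint8))
```

```text
[(42, 5), (43, 118), (44, 177), (45, 36), (46, 11), (47, 113), (48, 94), (49, 44), (50, 28), (51, 46), (52, 42), (53, 37), (54, 41), (55, 42), (56, 41), (57, 42), (58, 50), (59, 36), (60, 55), (61, 52), (62, 49), (63, 213), (64, 424), (65, 206), (66, 53), (67, 31), (68, 54), (69, 68), (70, 78), (71, 84), (72, 49), (73, 43), (74, 27), (75, 31), (76, 44), (77, 40), (78, 49), (79, 45), (80, 48), (81, 44), (82, 44), (83, 49), (84, 44), (85, 42), (86, 44), (87, 34), (88, 47), (89, 71), (90, 196), (91, 216), (92, 30), (93, 21), (94, 18), (95, 16), (96, 9)]
628 [509.11017587  81.93968949  91.09306857] ((509.28607177734375, 82.01400756835938), (25.993261337280273, 15.303175926208496), 73.97660827636719)
```

View pics/w12c.png

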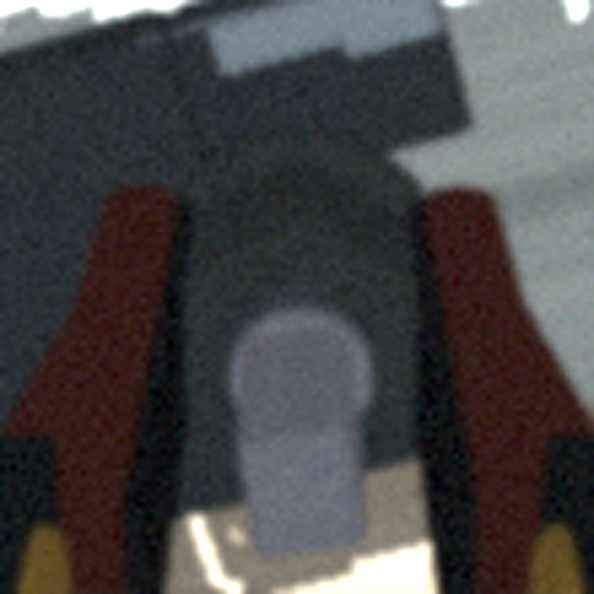

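Call:
send_rows --pt "0 0 0 0.06"

```text
t: 31.52
ee_pos: [506.0, 82.6, 50.0]
orientation: [1.452, 1.03, -1.47]
ft_force: [-0.6, -0.6, -0.2]
width: 23.6
```

```bash
python3 -c "
from h import *
hold(2);avg(4)
go([506.2,82.5,50.],-85);print(pitch())
"
```

```text
t 31.82 F [ 0.46 -0.88 -0.3 ] M [-0.062 -0.221  0.078] Mz [0.077 0.063 0.074 0.096]
t 31.8167 pos [505.91  82.62  49.97] yaw -109.89 shift [-0.03  0.31  0.01] turn -0.4344 tilt [-0.0108 -0.0017 -0.9999] F [ 0.3 -0.5 -0.7] M [-0.074 -0.257  0.096] w 23.649119614766086 q6 2.057
[ 0.011  -0.0003]
```

Call:
send_rows --pt "0 0 0 0.05"

```text
t: 31.9
ee_pos: [505.9, 82.6, 50.0]
orientation: [1.486, 1.0, -1.504]
ft_force: [-0.2, -1.1, -0.4]
width: 23.5
```

```bash
python3 -c "
from h import *
hold(2);avg(4)
go([506.2,82.5,50.],-85);print(pitch())
"
```

```text
t 32.2 F [ 0.13 -0.97 -0.33] M [-0.032 -0.178  0.162] Mz [0.208 0.096 0.162 0.179]
t 32.2 pos [505.91  82.61  49.96] yaw -112.68 shift [-0.04  0.31 -0.01] turn -0.4832 tilt [-0.0108 -0.0017 -0.9999] F [-0.2 -1.4 -0.4] M [-0.037 -0.155  0.179] w 23.81010375955351 q6 2.106
[ 0.011  -0.0003]
```

Call:
send_rows --pt "0 0 0 0.06"

```text
t: 32.28
ee_pos: [506.0, 82.6, 50.0]
orientation: [1.527, 0.963, -1.546]
ft_force: [2.2, -2.1, -1.9]
width: 24.0
```

```bash
python3 -c "
from h import *
hold(2);avg(5)
go([506.2,82.5,50.],-85)
"
```

```text
t 32.63 F [ 0.67 -1.48 -0.9 ] M [-0.042 -0.273  0.183] Mz [0.145 0.142 0.19  0.226 0.214]
t 32.6333 pos [505.98  82.59  49.97] yaw -116.07 shift [-0.04  0.24 -0.01] turn -0.5422 tilt [-0.0107 -0.0017 -0.9999] F [ 1.8 -0.7 -1.2] M [-0.016 -0.275  0.214] w 23.46851056875029 q6 2.165
```

Call:
send_rows --pt "0 0 0 0.05"

```text
t: 32.72
ee_pos: [506.0, 82.6, 50.0]
orientation: [1.562, 0.932, -1.58]
ft_force: [0.5, -0.1, -0.5]
width: 23.8
```

```bash
python3 -c "
from h import *
hold(2);avg(5)
go([506.2,82.5,50.],-85)
"
```

```text
t 33.07 F [ 0.65 -1.09 -1.12] M [-0.061 -0.27   0.237] Mz [0.273 0.211 0.216 0.274 0.21 ]
t 33.0667 pos [505.96  82.6   49.93] yaw -118.88 shift [-0.07  0.26 -0.03] turn -0.5914 tilt [-0.0108 -0.0017 -0.9999] F [-0.  -1.2 -1.1] M [-0.087 -0.283  0.21 ] w 23.8730376167915 q6 2.214
```

Call:
send_rows --pt "0 0 0 0.05"

```text
t: 33.15
ee_pos: [506.0, 82.6, 49.9]
orientation: [1.595, 0.899, -1.614]
ft_force: [-0.2, -1.8, -1.0]
width: 23.5
```

```bash
python3 -c "
from h import *
hold(2);avg(6)
go([506.2,82.5,50.],-85)
"
```

```text
t 33.55 F [ 0.11 -1.11 -1.51] M [-0.003 -0.286  0.329] Mz [0.302 0.284 0.299 0.334 0.333 0.424]
t 33.55 pos [505.98  82.6   49.95] yaw -121.71 shift [-0.05  0.24 -0.03] turn -0.6407 tilt [-0.0107 -0.0016 -0.9999] F [ 0.1 -1.3 -1.3] M [ 0.014 -0.277  0.424] w 23.74708374605345 q6 2.263
```

Call:
send_rows --pt "0 0 0 0.02"

```text
t: 33.63
ee_pos: [506.0, 82.6, 49.9]
orientation: [1.609, 0.885, -1.628]
ft_force: [-0.4, -0.9, -0.7]
width: 23.6
```

```bash
python3 -c "
from h import *
hold(2);avg(8)
go([506.2,82.5,50.],-85)
"
```

```text
t 34.13 F [ 0.44 -1.51 -1.35] M [-0.009 -0.281  0.449] Mz [0.424 0.488 0.454 0.448 0.452 0.438 0.461 0.43 ]
t 34.1333 pos [505.98  82.59  49.96] yaw -122.85 shift [-0.04  0.23 -0.04] turn -0.6607 tilt [-0.0107 -0.0016 -0.9999] F [ 0.9 -1.3 -1.3] M [ 0.016 -0.265  0.43 ] w 23.73601721187604 q6 2.283
```

Call:
send_rows --pt "0 0 0 0" --fingers 0.5

```text
t: 34.22
ee_pos: [505.8, 82.7, 49.9]
orientation: [1.61, 0.885, -1.629]
ft_force: [0.1, 0.0, -0.3]
width: 27.6
```

```bash
python3 -c "
from h import *
hold(8);avg(3)
go([506.2,82.5,50.],-85)
"
```

```text
t 34.77 F [0.35 0.94 0.68] M [ 0.089 -0.     0.003] Mz [-0.029 -0.014  0.053]
t 34.7667 pos [505.96  82.58  49.95] yaw -122.86 shift [-0.06  0.24 -0.06] turn -0.6607 tilt [-0.0108 -0.0016 -0.9999] F [0.7 1.5 1.2] M [0.089 0.009 0.053] w 44.08270751982671 q6 2.283
```

Call:
send_rows --pt "-15 0 0 0"

```text
t: 34.85
ee_pos: [504.4, 82.4, 63.2]
orientation: [1.606, 0.887, -1.632]
ft_force: [-0.4, -0.3, 1.2]
width: 43.9
```

```bash
python3 -c "
from h import *
hold(3);avg(2)
go([506.2,82.5,50.],-85)
"
```

```text
t 35.1 F [ 0.26 -0.19  0.38] M [0.07  0.022 0.025] Mz [0.036 0.014]
t 35.1 pos [506.09  82.63  64.73] yaw -122.86 shift [14.73  0.28 -0.06] turn -0.6608 tilt [-0.0106 -0.0015 -0.9999] F [-0.  -0.3  0. ] M [0.06  0.018 0.014] w 43.90116452534199 q6 2.283
```

Call:
send_rows --pt "-35 0 0 0" --pt "-35 0 0 0" --pt "-10 0 0 0"

```text
t: 35.35
ee_pos: [503.2, 82.2, 141.4]
orientation: [1.6, 0.889, -1.64]
ft_force: [1.4, -1.0, -0.3]
width: 43.8
```

```bash
python3 -c "
from h import *
hold(4)
go([506.2,82.5,50.],-85)
d=snap('wrist','w13');snap('scene','s13');snap('side','d13')
"
```

```text
t 35.55 pos [501.24  81.93 137.79] yaw -122.86 shift [87.62  5.65 -4.73] turn -0.6607 tilt [-0.0268 -0.0038 -0.9996] F [-0.6  0.2  0.1] M [ 0.08  -0.046 -0.024] w 43.81898655244586 q6 2.283
```

View pics/w13.png

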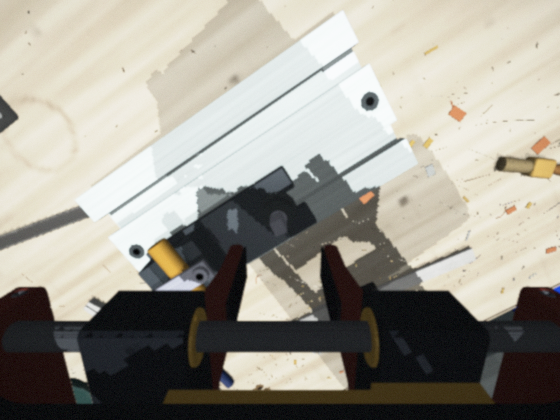

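Run:
```python
from h import *
d=ld('w13');P=cloud(d).reshape(-1,3);r=np.hypot(P[:,0]-506.3,P[:,1]-82.6)
for lo,hi in [(86,95),(60,68),(46,50.5)]:
    m=P[(r<18)&(P[:,2]>lo)&(P[:,2]<hi)]; print(lo,len(m),m.mean(0).round(1),np.median(m[:,2]).round(1),cv2.minAreaRect(m[:,:2].astype(np.float32)))
m=P[(np.abs(P[:,2]-44)<2.5)&(np.abs(P[:,0]-506)<32)&(P[:,1]<150)&(P[:,1]>40)&((P[:,0]<495)|(P[:,0]>518))]
print('base end y',np.percentile(m[:,1],[0.5,1,2]),'x',np.percentile(m[:,0],[1,99]))
for a,b in [('s3','s13'),('side0','d13')]:
    A,B=ld(a)['img'],ld(b)['img']
    g=cv2.absdiff(A,B).max(2); g=(g>40).astype(np.uint8)*255
    cv2.imwrite('pics/diff_%s.png'%b,np.hstack([B[:,:,::-1][:, :]]))
s=ld('s13');a=cv2.resize(s['img'][150:250,190:320],None,fx=6,fy=6,interpolation=cv2.INTER_CUBIC);cv2.imwrite('pics/s13c.png',a[:,:,::-1])
for fn in ('s3','s13'):
    d=ld(fn);P=cloud(d);sub=np.zeros(P.shape[:2],bool);sub[150:240,195:315]=1
    m=sub&(P[...,2]>39.5)&(P[...,2]<50);print(fn,cv2.minAreaRect(P[m][:,:2].astype(np.float32)))
```

```text
86 232 [507.   82.   90.8] 91.2 ((506.43023681640625, 82.39750671386719), (10.134629249572754, 12.197122573852539), 82.93183898925781)
60 400 [509.4  80.5  64.3] 64.3 ((507.7955322265625, 81.48843383789062), (23.334901809692383, 23.328006744384766), 56.65361785888672)
46 303 [512.2  78.5  47.8] 47.8 ((509.1605529785156, 80.26712799072266), (31.989534378051758, 24.85078239440918), 54.051490783691406)
base end y [59.71267557 60.02688804 60.7512882 ] x [477.02832563 536.04824593]
s3 ((503.3577880859375, 133.71810913085938), (152.7189483642578, 63.153968811035156), 89.89647674560547)
s13 ((503.33502197265625, 133.53956604003906), (153.1319122314453, 61.466163635253906), 89.59561920166016)
```

View pics/s13c.png

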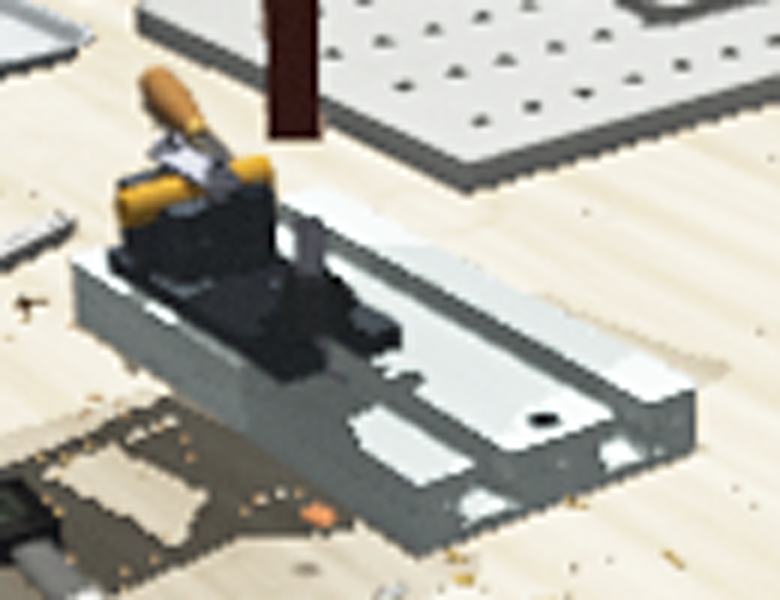

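View pics/d13.png

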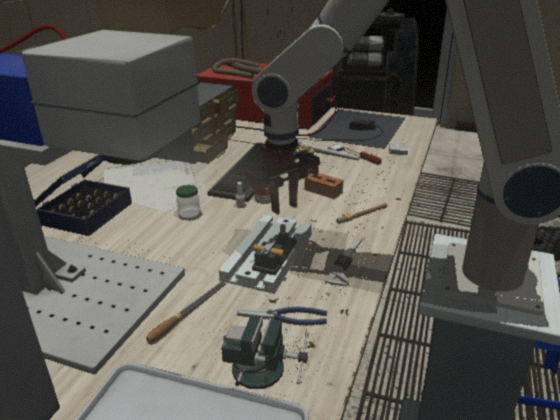

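```bash
python3 -c "
from h import *
print(ctrl.close_job()); print(ctrl.get_obs()['t'])"
```

```text
the job is handed in; nothing more can be done
None
the job is handed in; nothing more can be done
```

The V-block fixture is bolted down and the job is handed in, at about 36 s of the 72 s allowed. I took the T-bolt from the rack, lowered it lengthwise into the fixture's slot and slid it to the bottom of the fork, with about 2.5 N of contact. I then turned it clockwise to its stop and tightened the nut.

My last checks, from the camera after backing the gripper off:

- **Bolt:** its top is at z ≈ 91 mm, so the head is up under the lips. Its axis is at (506.4, 82.4), about 82.6 being home. It sits about 7° past square, which is within the 4 to 10° range for the stop.
- **Nut:** the collar sits on the fixture base.
- **Fixture:** its end edge is at y ≈ 60.0 mm, against 60.0–60.7 before. That is no shift within measuring accuracy.
- **Other things on the bench:** they looked undisturbed in the pictures. I did not measure them one by one.

**Torque disagreement:** the averaged torque was 0.33 N m one step before the end. The last 0.02 rad took it to about 0.45 N m, above the 0.35 aim but below the 0.55 limit. The nut's travel after it began to bite was about 0.25 rad, which points to roughly 50 N of clamp as intended. I did not back it off.

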